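# Fit and stock the easel's charcoal tray

## Robot

A 7-joint arm with a two-finger parallel gripper is mounted at the origin on a cart in front of the work surface, level with it; the furniture and walls round the work are solid. World frame = base frame: x ahead of the robot, y to its left, z up, the work surface at z = 0. Lengths are in m, angles in rad, forces in N, time in s.
With the tool pointing down it reaches from about 0.35 to 0.9 m from the base axis. Payload 8.1 kg.
Tool frame: the origin (TCP) lies midway between the tips of the shut fingers; the grasp point (between the pads) lies 19 mm behind it; z points along the fingers, y is the line along which they close (so a half turn about z gives the same grasp; the last joint's range is limited). The gripper opens to 92 mm and grips with 3 to 60 N. Pads are 19 mm wide; open, the fingers measure 130 mm over their backs; the gripper's body (75 mm by 190 mm) begins 47 mm behind the grasp point.
Start: joints at [-1.359, 0.434, 0.025, 1.573, -0.012, 1.134, -0.075], TCP at [0.194, 0.594, 0.227] pointing down, gripper open.
Joint ranges: [-2.62, 2.62], [-0.44, 2.09], [-1.27, 1.32], [0.08, 2.57], [-1.32, 4.46], [0.12, 2], [-2.74, 2.74]. Speed limits (rad/s): [2.22, 2.22, 3.01, 3.01, 3.14, 3.14, 3.14].

## Interface

Orientations are given as a rotation vector (axis times angle).
In Python, from cell import observe, get_image, camera_model, sign_off, recognise, silhouettes gives the robot as it stands.
- The arm moves only by the tool apply_moves, never from a script. Its argument "motion" is a list of rows, each an object of numbers: "x", "y", "z": the shift along the world's x, y, z in cm; "yaw": the turn about the world's z in degrees; "hand": the opening, from -1 (shut) to 1 (fully open), so that 0 is half open. In form: [{"x": .., "y": .., "z": .., "yaw": .., "hand": ..}, ...]. A call has 1 to 10 rows; each row is the pose to reach, as a shift and turn from the pose commanded when the call began; what a row does not reach only later rows make up. A row lasts 1/8 s, in which the tool goes at most 62.5 mm and 10.7 degrees, less where a joint would pass 70% of its speed; a pose out of reach is approached as far as the arm can. A call with a gripper value outside its range is refused whole. The fingers move at their own pace and stop on an object; "newtons" is the grip in N (left out, the last holds). Time passes only in rows, so rows that repeat a pose let the fingers close. It gives the time, the measured TCP pose, the force, the opening and the grip force at its end, in the units of the state.
- observe(): the state, without advancing time (a new reading comes with each control period).
- get_image(name): name is "scene" or "top"; returns the picture (420x560x3 uint8, blue, green, red); there is no depth.
- camera_model(name): a dict with "camera_matrix" (3x3 intrinsics, pixels), "T" (4x4, takes a point from camera to world coordinates). Camera axes: x right, y up, looking along -z (the intrinsics and any distortion apply to the point x, -y, -z); pixel columns grow to the right and rows downward; lengths in m; the calibration is good to about 2 mm. A picture is of the moment at which its call begins. camera_model takes no time and is no camera call.
- sign_off(): hands the job in; it is judged then, once.
Trained networks look in the newest picture that a camera, given by its name, has taken for a name from the list of things; names that differ only in an ending like _2 or _b are one class to them, and where a whole thing is asked for, a point or a joint stands for the part that bears it (a point fixed in the world has none). Each returns a list of dicts, best first, with "p" (0 to 1); they miss things now and then, are a little off and sometimes report something else, mostly with a low value. They report only what shows in the picture. A call takes as long as a camera call.
- recognise(query, camera): "rect" ([left, top, right, bottom] in pixels, round what is visible of it).
- silhouettes(query, camera): "mask" (420x560 bool, what is visible of it) and "rect" ([left, top, right, bottom] in pixels, round what is visible of it).
The state is a dict: "clock": time; "joints": joint angles; "dq": joint speeds; "joint_efforts": joint torques, N m; "position": TCP position; "ee_rot": TCP orientation; "force": force on the tool from outside, world axes, zero at the start; "ft_torque": the same for the moment, N m; "width": opening from 0.0 (shut) to 1.0 (fully open); "gripper_force": force on a finger pad.
Only numpy, scipy, OpenCV 4.12 (cv2) and the standard library are available. Lean on these libraries where they do the work, as an engineer would, in place of code of your own. Each camera call takes 0.05 s, during which the arm holds its last target. There are 200 camera calls.

## Task

Get the table easel ready for a charcoal drawing: pull the brass locking pin out of the crossbar, where it would be in the way of the tray's lug, and park it in the spare hole at the crossbar's left end; then hang the loose wooden tray by its two holes on both pins of the crossbar, plate back against the bar, let go, and drop the locking pin fully home through the tray's steel lug into its own hole again. With the tray locked, stock it with all that is lying about, charcoal sticks in the right bay, putty rubber and cork sanding block in the left bay away from the charcoal, and leave the glass cover, the small tin and the jar where they are.

Things in the scene. Friction and masses are not known exactly. Their poses are not given: they have to be found in the camera images.
- easel: (mm throughout) table easel, a low wooden stand fixed in place: level crossbar 320 long, 28 deep, 22 high, its top 121 above the table, on two posts, a rail below it; behind, a drawing board 330 wide leans away up to 280 high, at least 60 behind the crossbar's front face above 120. Origin on the table below the middle of that face; x level, away from the robot into the crossbar; y along it to the left; z up
- pin_left (a point): left of the two fixed steel hanging pins in the crossbar's front face, 110 apart, 9 in diameter with a narrower rounded nose. They stand 28 out of the face (towards easel -x) and rise by 15 degrees towards their free ends. This point lies on the pin's axis 5 out of the face, 111 above the table: hole_left's centre belongs here when the tray hangs (rests about 2 lower). Axes as easel
- pin_right (a point): the same for the right-hand pin (110 to the right along the crossbar)
- lock_socket (a point): mouth of the upright through hole, 10 in diameter, in the top of the crossbar, 85 right of its middle and 14 behind the front face; the locking pin stands in it at the start. Once the tray hangs, the larger slot of its lug lies over it: aim at this point, not at the lug. Axes as easel
- park_socket (a point): mouth of the equal, empty spare hole near the crossbar's left end (118 left of the middle, behind the plate of a hung tray but clear of it)
- tray: loose wooden tray, 350 g, standing on the table at the start. Upright back plate 250 wide, 80 high, 10 thick; bays reach 96 forward of it. A steel lug, 36 wide, 6 thick, reaches 30 back from the plate, 85 right of the middle, 74 to 80 above the underside, with a slot 13 by 19; hung, it lies about 2 over the crossbar. Origin: underside, below the middle of the plate's back face; x front to back, y left, z up
- tray_grip (a point): middle of the tray's grip tongue: 54 wide (y), 10 thick (x), standing up 35 from the middle of the back plate's top edge; the tongue's top is 115 above the underside, this point 97.5. Grip it from above across the 10. Axes as tray. The lug side is clear of it; when hung the crossbar's top lies 26 below this point, just behind the plate
- hole_left (a point): centre of the left of the two round holes through the back plate, 15 in diameter, half-way through the plate, 60 above the underside, 55 left of the middle, 37.5 below tray_grip. Axes as tray. Thread both from the front along the slope of the pins until the plate meets the crossbar; let go, the plate leans on crossbar and rail and stays by itself
- hole_right (a point): the same for the right hole, 110 to the right
- bay_left (a point): centre of the floor of the tray's left bay (rubber and sanding block): inside 117 wide (y), 90 deep (x); front and side walls 15, divider 13, back plate 74 above the floor. 50 in front of tray_grip, 61.5 left of the middle, 6 above the tray's underside. Axes as tray
- bay_right (a point): the same for the right bay (charcoal)
- lock_pin: loose brass locking pin, upright, 76 high in all, 40 g; origin at its pointed lower end, z up along it
- lock_pin_knob (a point): middle of the locking pin's knob, 62 above its point: knob 17 in diameter, its top 14 above this point, its lower end 12 below; collar 24 in diameter, its top 24 below this point; below the collar a shank 7 in diameter and 34 long, pointed at the end. Grip the knob across from above, any way round
- lock_pin_tip (a point): the locking pin's pointed lower end. Fully home, with the collar down on the lug, it is about 24 below lock_socket; in a bare hole, with the collar down on the crossbar, 34 below its mouth
- charcoal_1_mid (a point): centre of a stick of charcoal, 55 long along its y axis and 9 thick, lying flat; None if absent
- charcoal_2_mid (a point): centre of a stick of charcoal, 67 long along its y axis and 9 thick, lying flat; None if absent
- charcoal_3_mid (a point): centre of a stick of charcoal, 79 long along its y axis and 9 thick, lying flat; None if absent
- putty_rubber_mid (a point): centre of the grey putty rubber, 26 (x) by 42 (y) by 12 high; None if absent
- sanding_block_mid (a point): centre of the cork sanding block, 40 (x) by 70 (y) by 24 high; None if absent
- glass_cover: bystander: round glass cover, 141 across, 52 high; origin at its underside
- dipper: bystander: small round open tin, 50 across, 21 high; origin at its underside
- jar: bystander: square glass jar with a black lid, 79 wide, 114 high; origin at its underside

How it is judged:
On the way, in this order (a step that is already met when the one before it is completed fails the run):
1. the locking pin is parked in the spare hole, let go (horizontal distance between lock_pin_tip and park_socket below 0.004 m and z of lock_pin_tip in the frame of park_socket below -0.015 m and angle between lock_pin_knob's own z axis and vertical below 0.25 rad and contact force between the fingers and lock_pin below 0.3 N), for 0.3 s.
2. the tray hangs on both pins, let go (distance between hole_left and pin_left below 0.01 m and distance between hole_right and pin_right below 0.01 m and angle between tray_grip's own z axis and vertical below 0.14 rad and contact force between the fingers and tray below 0.3 N and linear speed of tray below 0.02 m/s), for 0.3 s.
3. the locking pin is home through the lug, let go, with the tray still hanging (distance between hole_left and pin_left below 0.01 m and distance between hole_right and pin_right below 0.01 m and angle between tray_grip's own z axis and vertical below 0.14 rad and horizontal distance between lock_pin_tip and lock_socket below 0.004 m and z of lock_pin_tip in the frame of lock_socket below -0.015 m and angle between lock_pin_knob's own z axis and vertical below 0.25 rad and contact force between the fingers and tray below 0.3 N and contact force between the fingers and lock_pin below 0.3 N), for 0.3 s.
4. everything that is lying about is in its bay of the locked tray (x of charcoal_1_mid in the frame of bay_right between -0.044 and 0.044 m and y of charcoal_1_mid in the frame of bay_right between -0.057 and 0.057 m and z of charcoal_1_mid in the frame of bay_right between 0 and 0.045 m and x of charcoal_2_mid in the frame of bay_right between -0.044 and 0.044 m and y of charcoal_2_mid in the frame of bay_right between -0.057 and 0.057 m and z of charcoal_2_mid in the frame of bay_right between 0 and 0.045 m and x of charcoal_3_mid in the frame of bay_right between -0.044 and 0.044 m and y of charcoal_3_mid in the frame of bay_right between -0.057 and 0.057 m and z of charcoal_3_mid in the frame of bay_right between 0 and 0.045 m and x of putty_rubber_mid in the frame of bay_left between -0.044 and 0.044 m and y of putty_rubber_mid in the frame of bay_left between -0.057 and 0.057 m and z of putty_rubber_mid in the frame of bay_left between 0 and 0.045 m and x of sanding_block_mid in the frame of bay_left between -0.044 and 0.044 m and y of sanding_block_mid in the frame of bay_left between -0.057 and 0.057 m and z of sanding_block_mid in the frame of bay_left between 0 and 0.045 m and distance between hole_left and pin_left below 0.01 m and distance between hole_right and pin_right below 0.01 m and angle between tray_grip's own z axis and vertical below 0.14 rad and horizontal distance between lock_pin_tip and lock_socket below 0.004 m and z of lock_pin_tip in the frame of lock_socket below -0.015 m and angle between lock_pin_knob's own z axis and vertical below 0.25 rad), for 0.2 s.
At the end, for the whole second after the job is handed in: Both tray holes within 10 mm of their pin points, tray within 0.14 rad of upright; locking pin tip 15 mm or more below the socket mouth, within 4 mm of its axis, within 0.25 rad of upright; each item's centre inside its bay, under 45 mm over its floor; tray and pin let go, at rest (all of step 4 and contact force between the fingers and tray below 0.3 N and contact force between the fingers and lock_pin below 0.3 N and linear speed of tray below 0.02 m/s); the robot touches nothing.
It fails at once if the glass cover is pushed more than 3 cm (distance of glass_cover from where it was at the start of the episode above 0.03 m).
It fails at once if the small tin is pushed more than 3 cm (distance of dipper from where it was at the start of the episode above 0.03 m).
It fails at once if the jar is pushed more than 3 cm (distance of jar from where it was at the start of the episode above 0.03 m).
It fails at once if something is put in the tray before the locking pin is in (z of lock_pin_tip in the frame of lock_socket above 0.005 m and ((x of charcoal_1_mid in the frame of bay_right between -0.044 and 0.044 m and y of charcoal_1_mid in the frame of bay_right between -0.057 and 0.057 m and z of charcoal_1_mid in the frame of bay_right between 0 and 0.045 m) or (x of charcoal_2_mid in the frame of bay_right between -0.044 and 0.044 m and y of charcoal_2_mid in the frame of bay_right between -0.057 and 0.057 m and z of charcoal_2_mid in the frame of bay_right between 0 and 0.045 m) or (x of charcoal_3_mid in the frame of bay_right between -0.044 and 0.044 m and y of charcoal_3_mid in the frame of bay_right between -0.057 and 0.057 m and z of charcoal_3_mid in the frame of bay_right between 0 and 0.045 m) or (x of putty_rubber_mid in the frame of bay_left between -0.044 and 0.044 m and y of putty_rubber_mid in the frame of bay_left between -0.057 and 0.057 m and z of putty_rubber_mid in the frame of bay_left between 0 and 0.045 m) or (x of sanding_block_mid in the frame of bay_left between -0.044 and 0.044 m and y of sanding_block_mid in the frame of bay_left between -0.057 and 0.057 m and z of sanding_block_mid in the frame of bay_left between 0 and 0.045 m))).
Of charcoal_1, charcoal_2, charcoal_3, putty_rubber, sanding_block only 3 to 5 are there at a start; the rules pass over those that are not, and their reading is None.
At some moment in a run one of charcoal_1, charcoal_2, charcoal_3, putty_rubber, sanding_block may be knocked a few centimetres aside while the robot is not near it.
It also fails if it takes over 210 s, if anything falls off the work surface, if the arm or the gripper's body presses on something with over 40 N, if the wrist force passes 120 N, or if a joint passes its speed limit or range.

## Working session

There is one attempt and no reset: what is moved stays moved. The work goes in short steps, Python scripts to look and compute and a tool call to move; the robot and the scene stay as the last step left them, time stands still between calls to the robot, and variables do not carry over. Pictures are saved under pics/ and viewed, at most 14 in all, crops included, and the job is handed in when it is done.

Besides the shell and the picture viewer there is one more tool, called after ">>>" by a JSON object that holds its "api" and its "payload", one argument or row to a line. apply_moves: Moves the arm, as the interface text tells. Its arguments: {"type":"object","properties":{"motion":{"type":"array","items":{"type":"object","properties":{"x":{"type":"number"},"y":{"type":"number"},"z":{"type":"number"},"yaw":{"type":"number"},"hand":{"type":"number"}}}},"newtons":{"type":"number"}},"required":["motion"]}

```bash
mkdir -p pics; ls
python3 - <<'E'
from cell import *
import cv2
for n in("scene","top"):
    im=get_image(n); cv2.imwrite(f"pics/{n}0.png",im)
    c=camera_model(n); print(n,c)
s=observe(); print(s)
E
```

```text
pics
scene {'camera_matrix': array([[504.65874561,   0.        , 280.67571424],
       [  0.        , 504.65874561, 210.98783254],
       [  0.        ,   0.        ,   1.        ]]), 'T': array([[ 0.58409301,  0.41559981, -0.69721744, -0.30768082],
       [-0.81157534,  0.31325687, -0.49316894, -0.55080177],
       [ 0.01344723,  0.85390101,  0.5202617 ,  0.75159763],
       [ 0.        ,  0.        ,  0.        ,  1.        ]])}
top {'camera_matrix': array([[466.99783632,   0.        , 275.35349213],
       [  0.        , 466.99783632, 209.18116664],
       [  0.        ,   0.        ,   1.        ]]), 'T': array([[ 6.91243045e-05,  9.80605740e-01, -1.95990758e-01,
         2.45946808e-01],
       [-9.99997355e-01, -3.82785907e-04, -2.26789356e-03,
         4.80004440e-02],
       [-2.29893195e-03,  1.95990397e-01,  9.80603120e-01,
         1.56446283e+00],
       [ 0.00000000e+00,  0.00000000e+00,  0.00000000e+00,
         1.00000000e+00]])}
{'clock': 0.1, 'joints': array([-1.35857561,  0.43515094,  0.02497631,  1.57394872, -0.01160575,
        1.13398262, -0.07511105]), 'dq': array([-0.00162875, -0.00029816,  0.00017696, -0.00223943, -0.00067291,
       -0.00042714,  0.00013568]), 'joint_efforts': array([ 2.57985790e-03, -6.69122815e+01,  9.87453014e-01, -3.15144610e+01,
       -6.06441032e-02,  3.74428206e-02,  5.25322685e-05]), 'position': array([0.19344517, 0.59386552, 0.22604713]), 'ee_rot': array([-4.92596475e-01, -3.10263908e+00,  2.10698288e-03]), 'force': array([-0.08298488,  0.29314172,  0.66872172]), 'ft_torque': array([ 0.00845209, -0.0295298 , -0.00133897]), 'gripper_force': 0.0, 'width': 1.0031298174786574}
```

View pics/scene0.png

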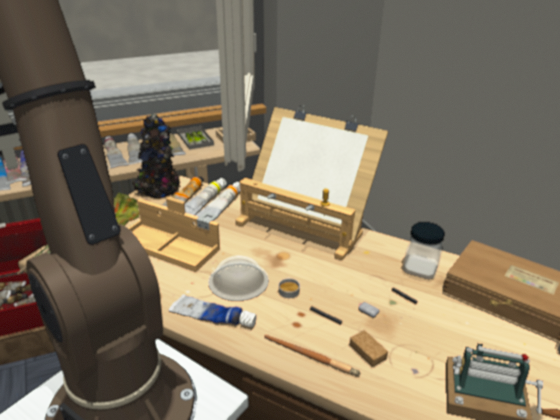

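View pics/top0.png

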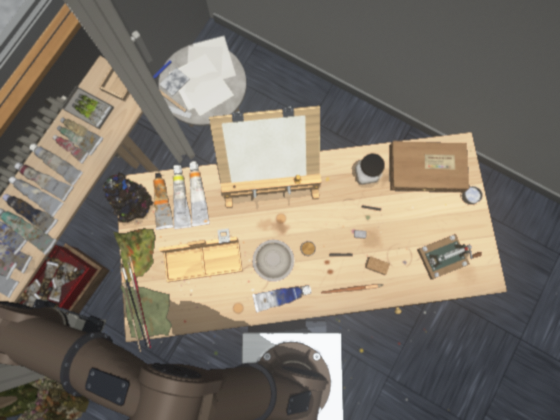

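```bash
cat > h.py <<'E'
from cell import *
import numpy as np, cv2
from scipy.spatial.transform import Rotation as R
def proj(n,P):
    c=camera_model(n);T=c["T"];p=(np.atleast_2d(P)-T[:3,3])@T[:3,:3]
    p=p*[1,-1,-1];q=p@c["camera_matrix"].T;return q[:,:2]/q[:,2:]
def ray(n,uv):
    c=camera_model(n);T=c["T"]
    d=np.linalg.solve(c["camera_matrix"],[uv[0],uv[1],1.])*[1,-1,-1];d=T[:3,:3]@d
    return T[:3,3],d/np.linalg.norm(d)
def atz(n,uv,z):
    o,d=ray(n,uv);return o+d*(z-o[2])/d[2]
def tri(a,b):
    o1,d1=ray("scene",a);o2,d2=ray("top",b)
    t=np.linalg.lstsq(np.c_[d1,-d2],o2-o1,rcond=None)[0]
    p,q=o1+t[0]*d1,o2+t[1]*d2;return (p+q)/2,np.linalg.norm(p-q)
E
python3 - <<'E'
from h import *
for n in("scene","top"):
  for q in("easel","tray","tray_grip","lock_pin","lock_pin_knob","charcoal_1_mid","putty_rubber_mid","sanding_block_mid","glass_cover","dipper","jar"):
    for r in silhouettes(q,n):
        if r["p"]<.2: continue
        ys,xs=np.nonzero(r["mask"]); m=np.c_[xs,ys].astype(np.float32)
        rr=cv2.minAreaRect(m); print(n,q,round(r["p"],2),np.round(r["rect"]),len(xs),np.round(m.mean(0),1),[np.round(v,1) for v in rr])
print(observe()["clock"])
E
```

```text
scene easel 0.64 [238. 108. 390. 260.] 14120 [313.5 175.5] [array([309.3, 178.8]), array([133.1, 137.4]), np.float64(16.5)]
scene tray 0.78 [129. 192. 219. 273.] 4573 [176.7 233.3] [array([176.1, 231.4]), array([93.8, 63.1]), np.float64(20.4)]
scene tray 0.58 [235. 109. 390. 263.] 13909 [313.5 175.4] [array([307.3, 180.4]), array([131.9, 136.8]), np.float64(13.9)]
scene tray_grip 0.74 [130. 200. 221. 271.] 4492 [176.5 233.2] [array([175.4, 231.4]), array([93.9, 62.6]), np.float64(20.4)]
scene lock_pin_knob 0.53 [319. 189. 330. 206.] 116 [324.8 196.7] [array([324.5, 196.5]), array([17.,  7.]), np.float64(90.0)]
scene sanding_block_mid 0.75 [349. 329. 390. 369.] 867 [368.  347.8] [array([368. , 347.5]), array([40.3, 23.3]), np.float64(45.0)]
scene glass_cover 0.6 [209. 254. 269. 300.] 2140 [238.2 278.2] [array([238., 280.]), array([50.9, 52.3]), np.float64(45.0)]
scene dipper 0.54 [276. 278. 300. 300.] 385 [288.2 287.1] [array([288., 287.]), array([20., 22.]), np.float64(90.0)]
scene jar 0.67 [406. 221. 446. 279.] 1758 [423.7 249.4] [array([423.7, 248.6]), array([35.2, 56. ]), np.float
[... 519 characters left out ...]
0.4 [296. 176. 302. 184.] 41 [297.5 179.2] [array([297.5, 179. ]), array([8., 5.]), np.float64(90.0)]
top putty_rubber_mid 0.43 [352. 230. 364. 236.] 85 [359.8 234.2] [array([360. , 234.5]), array([ 7., 12.]), np.float64(90.0)]
top glass_cover 0.62 [255. 240. 294. 281.] 1337 [273.2 260.3] [array([273. , 260.5]), array([40.3, 40.3]), np.float64(45.0)]
top dipper 0.69 [359. 151. 381. 185.] 691 [369.8 169.1] [array([370., 169.]), array([30., 28.]), np.float64(90.0)]
top dipper 0.56 [304. 242. 314. 257.] 183 [308.  247.9] [array([308., 248.]), array([14., 14.]), np.float64(90.0)]
top jar 0.93 [358. 150. 383. 188.] 724 [369.4 169. ] [array([369.5, 169. ]), array([30., 29.]), np.float64(90.0)]
1.2
```

The scene picture shows the easel top centre (knob at about 325,196), the tray at (175,233) beneath the arm, two charcoal sticks at (325,315) and (404,295), the putty at (369,310) and the cork block at (368,347). The glass cover, tin and jar are where the networks say. Next I'll zoom in for accurate fitting.

Run:
```python
from h import *
s=get_image("scene");t=get_image("top")
def cr(im,x,y,w,h,f): return cv2.resize(im[y:y+h,x:x+w],None,fx=f,fy=f,interpolation=cv2.INTER_CUBIC)
a=cr(s,230,170,150,100,5.3);cv2.imwrite("pics/e_s.png",a[:600,:800])
b=cr(t,150,165,195,130,4.1);cv2.imwrite("pics/e_t.png",b[:600,:800])
```

```text
(no output)
```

View pics/e_s.png

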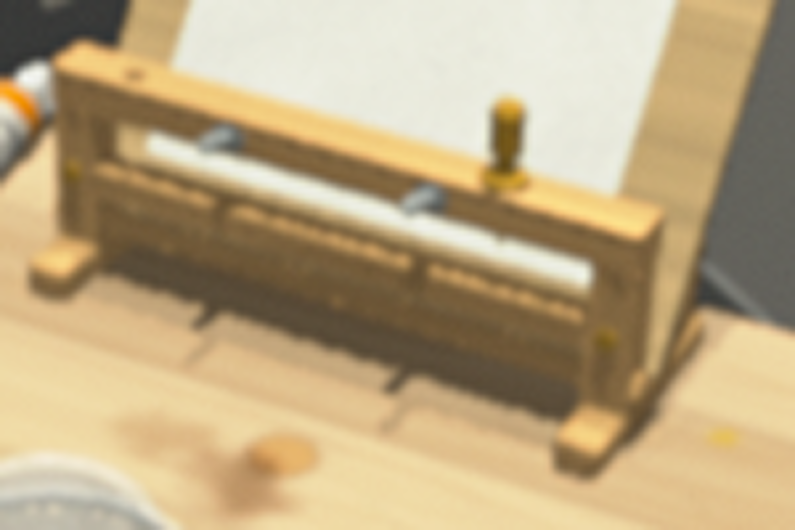

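View pics/e_t.png

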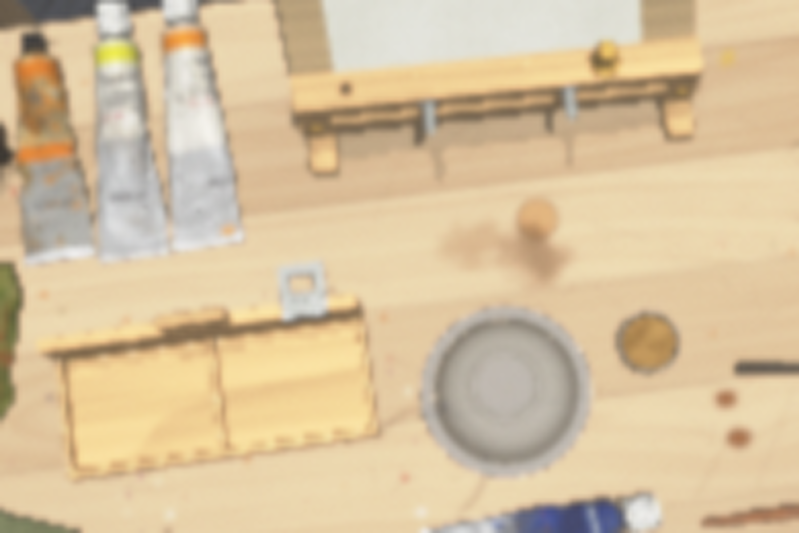

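```bash
cat > fit.py <<'E'
from h import *
from scipy.optimize import least_squares, minimize
def W(p,L):
    c,s=np.cos(p[2]),np.sin(p[2]);L=np.atleast_2d(L)/1000.
    return np.c_[p[0]+c*L[:,0]-s*L[:,1],p[1]+s*L[:,0]+c*L[:,1],L[:,2]]
def kfit(p0,kps):
    f=lambda p:np.concatenate([(proj(n,W(p,L))-uv).ravel() for n,L,uv in kps])
    r=least_squares(f,p0,loss="huber",f_scale=1.);return r.x,f(r.x).reshape(-1,2)
def seg(a,b,k=60): return np.linspace(a,b,k)
def grad(im):
    g=cv2.GaussianBlur(cv2.cvtColor(im,cv2.COLOR_BGR2GRAY).astype(np.float32),(0,0),.8)
    return np.hypot(cv2.Sobel(g,-1,1,0),cv2.Sobel(g,-1,0,1))
def efit(p0,E,ims):
    G={n:grad(i) for n,i in ims.items()}
    def c(q):
        p=p0+q*[.001,.001,.002];t=0
        for n,L in E:
            uv=proj(n,W(p,L)).astype(np.float32)
            t-=cv2.remap(G[n],uv[:,:1],uv[:,1:],cv2.INTER_LINEAR).mean()
        return t
    r=minimize(c,[0,0,0],method="Nelder-Mead",options=dict(initial_simplex=np.array([[0,0,0],[3,0,0],[0,3,0],[0,0,5.]])))
    return p0+r.x*[.001,.001,.002],r.fun,c(np.zeros(3))
S=lambda x,y:(np.array([x,y])+.5)/5.3-.5+[230,170]
Tt=lambda x,y:(np.array([x,y])+.5)/4.1-.5+[150,165]
E
python3 - <<'E'
from fit import *
ims={"scene":cv2.imread("pics/scene0.png"),"top":cv2.imread("pics/top0.png")}
k=[("scene",[0,160,121],S(58,65)),("scene",[28,160,121],S(85,42)),("scene",[0,-160,121],S(643,240)),("scene",[28,-160,121],S(662,205)),
("scene",[14,118,121],S(135,75)),("scene",[14,-85,163],S(509,97)),("scene",[14,-85,126],S(505,182)),
("top",[0,160,121],Tt(293,113)),("top",[28,160,121],Tt(293,80)),("top",[0,-160,121],Tt(700,75)),("top",[28,-160,121],Tt(698,40)),
("top",[14,118,121],Tt(346,88)),("top",[14,-85,160],Tt(605,56))]
p0=np.array([.68,.05,.08])
for sel in (k,k[:7],k[7:]):
    p,r=kfit(p0,sel);print("easel",np.round(p,4),np.round(r,1).tolist())
p,_=kfit(p0,k)
fr=seg([0,158,121],[0,-158,121]);bk=seg([28,158,121],[28,-158,121])
ends=np.r_[seg([2,160,121],[26,160,121]),seg([2,-160,121],[26,-160,121])]
for E in ([("top",fr),("scene",fr),("top",ends),("scene",ends),("scene",bk)],[("top",fr),("top",ends)],[("scene",fr),("scene",bk),("scene",ends)]):
    print(efit(p,E,ims))
k=[("top",[-10,27,115],Tt(160,331)),("top",[-10,-27,115],Tt(228,320)),("top",[30,-67,80],Tt(281,266)),("top",[30,-103,80],Tt(325,262)),("top",[14,-85,80],Tt(302,284)),
("top",[0,125,80],Tt(42,345)),("top",[0,-125,80],Tt(358,298)),("top",[-106,123,21],Tt(73,475)),("top",[-106,-123,21],Tt(378,436))]
p,r=kfit(np.array([.45,.2,.1]),k);print("tray",np.round(p,4),np.round(r,1).tolist())
E=[("top",seg([-106,120,21],[-106,-120,21])),("top",seg([-10,120,80],[-10,30,80])),("top",seg([-10,-30,80],[-10,-122,80])),("top",np.r_[seg([1,-67,80],[30,-67,80]),seg([1,-103,80],[30,-103,80]),seg([30,-103,80],[30,-67,80])]),("top",seg([-100,0,21],[-12,0,21]))]
print(efit(p,E,ims))
g=cv2.cvtColor(ims["top"],cv2.COLOR_BGR2GRAY)
for n,c in(("top",(341,254)),("top",(371,208)),("scene",(325,315)),("scene",(404,295))):
    gg=cv2.cvtColor(ims[n],cv2.COLOR_BGR2GRAY);x,y=c;w=gg[y-14:y+14,x-22:x+22]
    m=(w<95).astype(np.uint8);nn,lab,st,ce=cv2.connectedComponentsWithStats(m);i=1+np.argmax(st[1:,4])
    ys,xs=np.nonzero(lab==i);q=np.c_[xs+x-22,ys+y-14].astype(np.float32);u,sv,v=np.linalg.svd(q-q.mean(0),full_matrices=False)
    d=(q-q.mean(0))@v[0];e=[q.mean(0)+v[0]*d.min(),q.mean(0)+v[0]*d.max()]
    A,B=[atz(n,z,.006) for z in e];print(n,len(q),np.round((A+B)/2,4),np.linalg.norm(A-B),np.degrees(np.arctan2(*(B-A)[[1,0]])))
E
```

```text
easel [0.6063 0.0633 0.0951] [[-1.8, -0.1], [-1.0, 0.1], [-0.8, 0.2], [0.3, 1.6], [-0.2, -0.1], [-0.3, 1.3], [-0.5, -1.5], [0.4, -0.5], [-0.3, -0.9], [1.2, -0.5], [0.7, -0.4], [0.3, 0.1], [1.1, -1.2]]
easel [0.6089 0.0633 0.0953] [[-1.2, -0.4], [-0.4, -0.3], [-0.3, -0.2], [0.8, 1.2], [0.5, -0.5], [0.3, 0.9], [0.1, -1.9]]
easel [0.6045 0.0651 0.0939] [[-0.2, 0.0], [-0.8, -0.4], [0.7, 0.1], [0.2, 0.2], [-0.3, 0.7], [0.5, -0.6]]
(array([0.60707631, 0.06456422, 0.09527323]), np.float64(-851.3937377929688), np.float32(-833.18304))
(array([0.60720112, 0.06396613, 0.1006982 ]), np.float64(-253.96852111816406), np.float32(-245.07657))Traceback (most recent call last):
  File "<stdin>", line 14, in <module>
  File "fit.py", line 21, in efit
    r=minimize(c,[0,0,0],method="Nelder-Mead",options=dict(initial_simplex=np.array([[0,0,0],[3,0,0],[0,3,0],[0,0,5.]])))
    res = _minimize_neldermead(fun, x0, args, callback, bounds=bounds,
                               **options)
    fsim[j] = func(sim[j])
              ~~~~^^^^^^^^
    fx = function(np.copy(x), *(wrapper_args + args))
  File "fit.py", line 18, in c
    uv=proj(n,W(p,L)).astype(np.float32)
       ~~~~^^^^^^^^^^
  File "h.py", line 5, in proj
    c=camera_model(n);T=c["T"];p=(np.atleast_2d(P)-T[:3,3])@T[:3,:3]
ValueError: time passes only in moves, steps and waits
```

```bash
python3 - <<'E'
s=open("h.py").read()
s=s.replace("def proj","import functools\ncm=functools.lru_cache(camera_model)\ndef proj").replace("c=camera_model(n)","c=cm(n)")
open("h.py","w").write(s)
E
cat > run2.py <<'E'
from fit import *
ims={"scene":cv2.imread("pics/scene0.png"),"top":cv2.imread("pics/top0.png")}
p=np.array([.607,.0643,.0953])
fr=seg([0,158,121],[0,-158,121]);bk=seg([28,158,121],[28,-158,121])
ends=np.r_[seg([2,160,121],[26,160,121]),seg([2,-160,121],[26,-160,121])]
for E in ([("top",fr),("scene",fr),("top",ends),("scene",ends),("scene",bk)],[("top",fr),("top",ends),("top",bk)],[("scene",fr),("scene",bk),("scene",ends)]):
    print(efit(p,E,ims))
k=[("top",[-10,27,115],Tt(160,331)),("top",[-10,-27,115],Tt(228,320)),("top",[30,-67,80],Tt(281,266)),("top",[30,-103,80],Tt(325,262)),("top",[14,-85,80],Tt(302,284)),
("top",[0,125,80],Tt(42,345)),("top",[0,-125,80],Tt(358,298)),("top",[-106,123,21],Tt(73,475)),("top",[-106,-123,21],Tt(378,436))]
p,r=kfit(np.array([.45,.2,.1]),k);print("tray",np.round(p,4),np.round(r,1).tolist())
E=[("top",seg([-106,120,21],[-106,-120,21])),("top",seg([-10,120,80],[-10,30,80])),("top",seg([-10,-30,80],[-10,-122,80])),("top",np.r_[seg([1,-67,80],[30,-67,80]),seg([1,-103,80],[30,-103,80]),seg([30,-103,80],[30,-67,80])]),("top",seg([-100,0,21],[-12,0,21]))]
print(efit(p,E,ims))
for n,c in(("top",(341,254)),("top",(371,208)),("scene",(325,315)),("scene",(404,295))):
    gg=cv2.cvtColor(ims[n],cv2.COLOR_BGR2GRAY);x,y=c;w=gg[y-14:y+14,x-22:x+22]
    m=(w<95).astype(np.uint8);nn,lab,st,ce=cv2.connectedComponentsWithStats(m);i=1+np.argmax(st[1:,4])
    ys,xs=np.nonzero(lab==i);q=np.c_[xs+x-22,ys+y-14].astype(np.float32);u,sv,v=np.linalg.svd(q-q.mean(0),full_matrices=False)
    d=(q-q.mean(0))@v[0];e=[q.mean(0)+v[0]*d.min(),q.mean(0)+v[0]*d.max()]
    A,B=[atz(n,z,.006) for z in e];print(n,len(q),np.round((A+B)/2,4),np.linalg.norm(A-B),np.degrees(np.arctan2(*(B-A)[[1,0]])))
s=observe();r=R.from_rotvec(s["ee_rot"]).as_matrix();print(r.round(3),s["position"])
E
python3 run2.py
```

```text
(array([0.60707087, 0.06467408, 0.09454834]), np.float64(-851.2528076171875), np.float32(-850.53143))
(array([0.60724813, 0.06405974, 0.10134587]), np.float64(-306.150390625), np.float32(-304.1807))
(array([0.60673679, 0.06462075, 0.09084756]), np.float64(-600.044921875), np.float32(-597.98206))
tray [0.435  0.298  0.1436] [[-0.5, -0.2], [0.1, 0.0], [-0.2, 0.6], [0.1, -0.1], [0.8, 0.3], [-0.6, -1.0], [0.1, -0.6], [-0.0, 1.3], [0.2, -0.0]]
(array([0.43623723, 0.3016121 , 0.14233728]), np.float64(-592.5401000976562), np.float32(-539.2188))
top 1 [ 0.4048 -0.1942  0.006 ] 0.0 0.0Traceback (most recent call last):
  File "run2.py", line 15, in <module>
    m=(w<95).astype(np.uint8);nn,lab,st,ce=cv2.connectedComponentsWithStats(m);i=1+np.argmax(st[1:,4])
                                                                                   ~~~~~~~~~^^^^^^^^^^
    return _wrapfunc(a, 'argmax', axis=axis, out=out, **kwds)
    return bound(*args, **kwds)
ValueError: attempt to get argmax of an empty sequence
```

Run:
```python
from fit import *
p=np.array([.607,.0645,.0953]);c,s=np.cos(p[2]),np.sin(p[2])
def loc(P): d=P-[p[0],p[1],0];return np.round([c*d[0]+s*d[1],-s*d[0]+c*d[1],P[2]],4)
for a,b in(((272,110),(211,113)),((386,128),(320,107))):
    P,e=tri(a,b);print("board",P.round(3),loc(P),e.round(4))
print("pins",W(p,[[14,-85,121],[14,118,121]]).round(4))
i=cv2.imread("pics/top0.png");g=cv2.cvtColor(i,cv2.COLOR_BGR2GRAY)
print(g[248:261,326:356]);print(g[202:214,358:386])
```

```text
board [0.792 0.25  0.257] [0.2022 0.1673 0.2569] 0.0205
board [ 0.809 -0.079  0.278] [ 0.1871 -0.1625  0.2777] 0.0016
pins [[ 0.629  -0.0188  0.121 ]
 [ 0.6097  0.1833  0.121 ]]
[[204 204 204 205 205 204 204 204 203 204 203 203 203 203 202 202 202 202
  201 201 201 201 201 201 200 200 201 201 201 201]
 [204 203 204 204 202 202 202 202 202 202 201 201 201 201 200 201 200 201
  202 200 201 201 201 201 201 200 202 203 202 202]
 [202 202 201 200 200 201 201 200 200 201 201 201 201 200 201 201 201 201
  201 202 202 201 201 202 202 202 202 202 203 202]
 [202 201 201 198 197 196 196 196 196 197 197 198 197 198 198 200 199 200
  200 200 200 198 197 197 198 200 202 203 203 203]
 [201 201 198 190 179 175 175 175 175 175 176 176 176 177 179 184 186 186
  186 186 183 176 173 174 178 185 192 200 202 202]
 [202 201 192 165 137 128 128 128 130 130 130 131 131 131 137 146 148 149
  149 148 142 128 122 124 132 147 168 193 199 200]
 [203 200 183 134 103  98  96  98  99  97  99 100 100  99 102 107 107 107
  108 108 103  98  95  94  99 112 146 190 201 203]
 [203 202 184 138 112 110 108 109 110 110 111 1
[... 1408 characters left out ...]
214 213 209 200 185 173 163 157 154 148 135 125 115 110 106 101 100 102
  104 109 119 125 145 183 211 217 217 217]
 [215 214 213 211 208 207 204 204 204 199 185 174 164 158 151 138 126 117
  105 102 103 104 129 177 208 216 217 216]
 [214 214 215 213 214 213 214 214 214 213 210 207 204 202 198 187 175 166
  155 152 150 142 156 191 211 215 215 215]
 [215 214 213 213 213 213 214 215 215 214 215 215 214 213 212 208 204 201
  202 201 199 192 194 207 214 215 215 215]
 [214 215 215 214 212 211 213 215 215 215 215 215 215 215 215 214 212 213
  213 215 214 211 210 213 214 214 215 214]
 [216 216 216 215 214 211 212 213 213 213 212 213 214 214 214 213 212 213
  214 213 214 213 211 210 212 212 212 213]]
```

>>> {"api": "apply_moves", "payload": {
  "motion": [
    {"x":2,"y":-5,"z":1,"yaw":3},
    {"x":4,"y":-11,"z":2,"yaw":6},
    {"x":7,"y":-17,"z":3,"yaw":9},
    {"x":10,"y":-23,"z":3.4,"yaw":12},
    {"x":12.5,"y":-29,"z":3.4,"yaw":15},
    {"x":15,"y":-35,"z":3.4,"yaw":18},
    {"x":17.5,"y":-41,"z":3.4,"yaw":21},
    {"x":20,"y":-47,"z":3.4,"yaw":23.4},
    {"x":23,"y":-53,"z":3.4,"yaw":23.4},
    {"x":25.7,"y":-59,"z":3.4,"yaw":23.4}
  ]
}}

```text
schema error: expected keys x, y, z, yaw, hand
```

>>> {"api": "apply_moves", "payload": {
  "motion": [
    {"x":2,"y":-5,"z":1,"yaw":3,"hand":1},
    {"x":4,"y":-11,"z":2,"yaw":6,"hand":1},
    {"x":7,"y":-17,"z":3,"yaw":9,"hand":1},
    {"x":10,"y":-23,"z":3.4,"yaw":12,"hand":1},
    {"x":12.5,"y":-29,"z":3.4,"yaw":15,"hand":1},
    {"x":15,"y":-35,"z":3.4,"yaw":18,"hand":1},
    {"x":17.5,"y":-41,"z":3.4,"yaw":21,"hand":1},
    {"x":20,"y":-47,"z":3.4,"yaw":23.4,"hand":1},
    {"x":23,"y":-53,"z":3.4,"yaw":23.4,"hand":1},
    {"x":25.7,"y":-59,"z":3.4,"yaw":23.4,"hand":1}
  ]
}}

```text
clock: 2.55
position: [0.439, 0.0291, 0.2612]
ee_rot: [-0.147, 3.137, 0.001]
force: [0.7, 0.8, -0.6]
width: 0.996
gripper_force: 0.0
```

>>> {"api": "apply_moves", "payload": {
  "motion": [
    {"x":3,"y":-1,"z":0,"yaw":0,"hand":1},
    {"x":8,"y":-2,"z":0,"yaw":0,"hand":1},
    {"x":13,"y":-2.3,"z":-2,"yaw":0,"hand":1},
    {"x":16,"y":-2.3,"z":-5,"yaw":0,"hand":1},
    {"x":17.8,"y":-2.3,"z":-6.1,"yaw":0,"hand":1},
    {"x":17.8,"y":-2.3,"z":-6.1,"yaw":0,"hand":1},
    {"x":17.8,"y":-2.3,"z":-6.1,"yaw":0,"hand":1},
    {"x":17.8,"y":-2.3,"z":-6.1,"yaw":0,"hand":1}
  ]
}}

```text
clock: 3.55
position: [0.616, 0.008, 0.2008]
ee_rot: [-0.147, 3.137, 0.001]
force: [-0.3, 0.1, 0.0]
width: 0.999
gripper_force: 0.0
```

Run:
```python
from fit import *
s=get_image("scene");o=observe();print(o["clock"],o["position"],o["ee_rot"],o["force"])
cv2.imwrite("pics/g1.png",cv2.resize(s[100:250,240:440],None,fx=4,fy=4,interpolation=cv2.INTER_CUBIC))
P=o["position"];k=W([.607,.0645,.0953],[[14,-85,163],[14,-85,125]])
print((proj("scene",np.r_[P[None],k])-[240,100])*4)
```

```text
3.6 [0.61611304 0.00800867 0.20072781] [-1.46967819e-01  3.13689396e+00  7.67586062e-04] [ 0.14178002 -0.16556768  0.34278178]
[[294.33175152 295.69771024]
 [340.21978619 355.8004504 ]
 [336.56197994 409.96571456]]
```

View pics/g1.png

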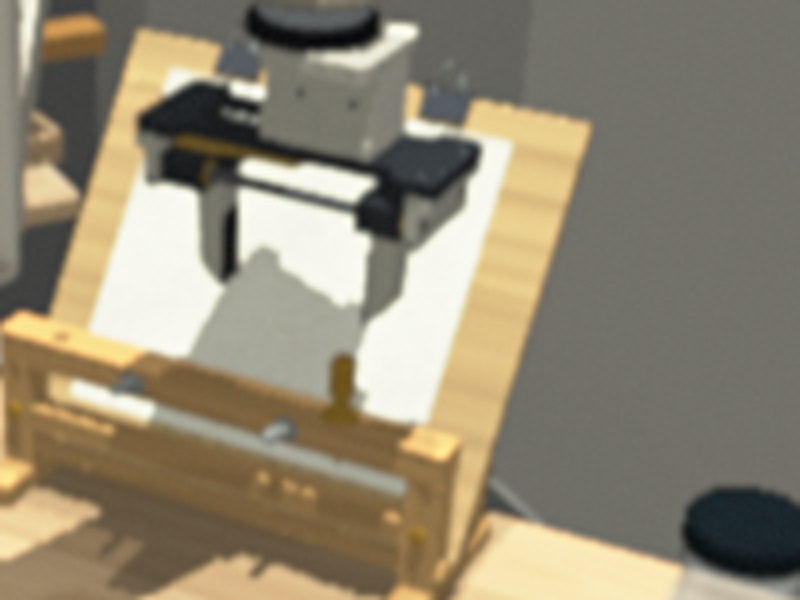

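>>> {"api": "apply_moves", "payload": {
  "motion": [
    {"x":0.7,"y":-1.5,"z":0,"yaw":0,"hand":1},
    {"x":1.3,"y":-2.7,"z":0,"yaw":0,"hand":1},
    {"x":1.3,"y":-2.7,"z":-3,"yaw":0,"hand":1},
    {"x":1.3,"y":-2.7,"z":-6,"yaw":0,"hand":1},
    {"x":1.3,"y":-2.7,"z":-7.1,"yaw":0,"hand":1},
    {"x":1.3,"y":-2.7,"z":-7.1,"yaw":0,"hand":1},
    {"x":1.3,"y":-2.7,"z":-7.1,"yaw":0,"hand":0},
    {"x":1.3,"y":-2.7,"z":-7.1,"yaw":0,"hand":-0.3}
  ],
  "newtons": 6
}}

```text
clock: 4.6
position: [0.6301, -0.0192, 0.1299]
ee_rot: [-0.147, 3.136, 0.0]
force: [-0.2, -0.1, 0.8]
width: 0.832
gripper_force: 0.0
```

>>> {"api": "apply_moves", "payload": {
  "motion": [
    {"x":0,"y":0,"z":0,"yaw":0,"hand":-1},
    {"x":0,"y":0,"z":0,"yaw":0,"hand":-1},
    {"x":0,"y":0,"z":0,"yaw":0,"hand":-1},
    {"x":0,"y":0,"z":0,"yaw":0,"hand":-1},
    {"x":0,"y":0,"z":0,"yaw":0,"hand":-1},
    {"x":0,"y":0,"z":0,"yaw":0,"hand":-1}
  ],
  "newtons": 6
}}

```text
clock: 5.35
position: [0.6293, -0.0191, 0.1287]
ee_rot: [0.147, -3.138, -0.0]
force: [-0.2, -0.3, -1.0]
width: 0.179
gripper_force: 6.6
```

Run:
```python
from fit import *
o=observe();print(o)
```

```text
{'clock': 5.35, 'joints': array([-0.32676413,  0.55307766,  0.40755987,  1.69846265, -0.26008407,
        0.94393745,  1.84445911]), 'dq': array([ 0.00139332,  0.001463  ,  0.00097638, -0.00128497, -0.0023478 ,
        0.0019437 , -0.00213236]), 'joint_efforts': array([ 1.88510357e-01, -6.79920101e+01,  8.07715416e+00, -2.70899212e+01,
        1.02494331e-01,  6.20035152e-02, -2.22978990e-03]), 'position': array([ 0.62930099, -0.01907185,  0.12869899]), 'ee_rot': array([ 1.46796365e-01, -3.13806074e+00, -9.50982515e-05]), 'force': array([-0.1789989 , -0.2777837 , -1.02243751]), 'ft_torque': array([ 0.01178885, -0.02340604, -0.02802834]), 'gripper_force': 6.6432934680779, 'width': 0.1785596387204893}
```

>>> {"api": "apply_moves", "payload": {
  "motion": [
    {"x":0,"y":0,"z":0,"yaw":0,"hand":-1},
    {"x":0,"y":0,"z":1,"yaw":0,"hand":-1},
    {"x":0,"y":0,"z":3,"yaw":0,"hand":-1},
    {"x":0,"y":0,"z":5,"yaw":0,"hand":-1},
    {"x":0,"y":0,"z":6,"yaw":0,"hand":-1},
    {"x":-0.48,"y":5,"z":6,"yaw":0,"hand":-1},
    {"x":-0.96,"y":10,"z":6,"yaw":0,"hand":-1},
    {"x":-1.45,"y":15,"z":6,"yaw":0,"hand":-1},
    {"x":-1.93,"y":20.2,"z":6,"yaw":0,"hand":-1},
    {"x":-1.93,"y":20.2,"z":6,"yaw":0,"hand":-1}
  ],
  "newtons": 20
}}

```text
clock: 6.6
position: [0.6085, 0.1894, 0.1882]
ee_rot: [0.16, -3.136, -0.004]
force: [-0.1, -1.2, -0.5]
width: 0.179
gripper_force: 20.0
```

>>> {"api": "apply_moves", "payload": {
  "motion": [
    {"x":0,"y":0,"z":0,"yaw":0,"hand":-1},
    {"x":0,"y":0,"z":0,"yaw":0,"hand":-1}
  ]
}}

```text
clock: 6.85
position: [0.6103, 0.1811, 0.1889]
ee_rot: [-0.143, 3.138, -0.001]
force: [-0.2, -1.1, -0.9]
width: 0.176
gripper_force: 20.0
```

Run:
```python
from fit import *
s=get_image("scene");o=observe();print(o["clock"],o["position"],o["ee_rot"],o["force"],o["width"])
x0,y0=235,130
cv2.imwrite("pics/g2.png",cv2.resize(s[y0:y0+85,x0:x0+110],None,fx=7,fy=7,interpolation=cv2.INTER_CUBIC))
P=o["position"];k=W([.607,.0645,.0953],[[14,118,121],[14,-85,121]])
k=np.r_[k,[P+[0,0,-.019-.024],P+[0,0,.019-.062]]]
print(k,(proj("scene",k)-[x0,y0])*7)
```

```text
6.9 [0.61037472 0.18117111 0.18888923] [-1.43029921e-01  3.13814165e+00 -7.74761351e-04] [-0.4449973  -0.84197919  0.06630322] 0.18195289485522825
[[ 0.60970809  0.18329674  0.121     ]
 [ 0.62902472 -0.01878212  0.121     ]
 [ 0.61037472  0.18117111  0.14588923]
 [ 0.61037472  0.18117111  0.14588923]] [[137.97451316 373.6175511 ]
 [623.32149835 517.24248598]
 [142.67928174 315.63187628]
 [142.67928174 315.63187628]]
```

View pics/g2.png

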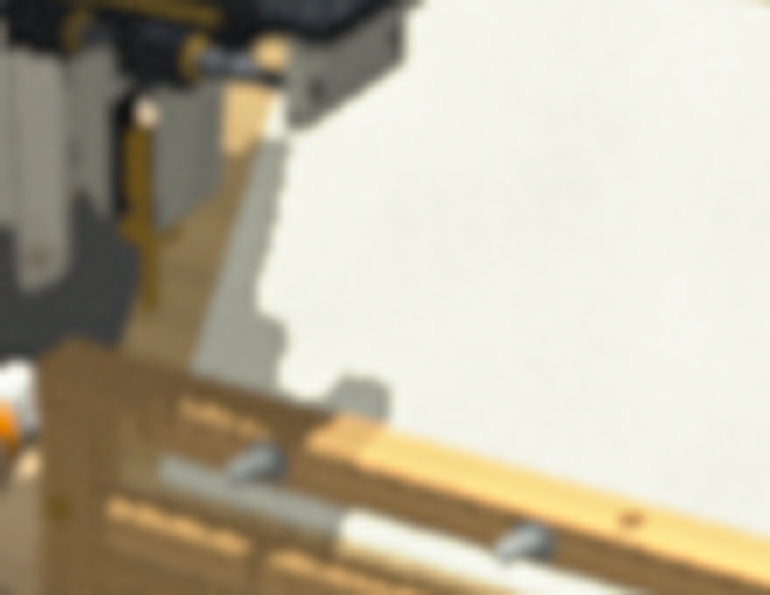

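>>> {"api": "apply_moves", "payload": {
  "motion": [
    {"x":0,"y":0,"z":0,"yaw":0,"hand":-1},
    {"x":0,"y":0,"z":0,"yaw":0,"hand":-1},
    {"x":0,"y":0,"z":0,"yaw":0,"hand":-1},
    {"x":0,"y":0,"z":0,"yaw":0,"hand":-1}
  ]
}}

```text
clock: 7.4
position: [0.6101, 0.1829, 0.1888]
ee_rot: [-0.147, 3.138, 0.0]
force: [0.7, -0.2, -1.0]
width: 0.177
gripper_force: 20.0
```

Run:
```python
from fit import *
s=get_image("scene");t=get_image("top");o=observe();print(o["clock"],o["position"],o["ee_rot"],o["force"],o["width"])
cv2.imwrite("pics/top2.png",t)
```

```text
7.5 [0.61003513 0.18295433 0.18874797] [-1.46928012e-01  3.13814493e+00  5.62661739e-05] [-0.7300897   1.11400283 -0.40752875] 0.17057938956506696
```

>>> {"api": "apply_moves", "payload": {
  "motion": [
    {"x":0,"y":0,"z":-1,"yaw":0,"hand":-1},
    {"x":0,"y":0,"z":-2,"yaw":0,"hand":-1},
    {"x":0,"y":0,"z":-2.6,"yaw":0,"hand":-1},
    {"x":0,"y":0,"z":-3,"yaw":0,"hand":-1},
    {"x":0,"y":0,"z":-3.4,"yaw":0,"hand":-1},
    {"x":0,"y":0,"z":-3.4,"yaw":0,"hand":-1}
  ]
}}

```text
clock: 8.25
position: [0.6099, 0.1829, 0.1545]
ee_rot: [0.147, -3.138, 0.0]
force: [-0.3, -0.7, -0.3]
width: 0.176
gripper_force: 20.0
```

>>> {"api": "apply_moves", "payload": {
  "motion": [
    {"x":0,"y":0,"z":-0.8,"yaw":0,"hand":-1},
    {"x":0,"y":0,"z":-1.6,"yaw":0,"hand":-1},
    {"x":0,"y":0,"z":-2.3,"yaw":0,"hand":-1},
    {"x":0,"y":0,"z":-2.45,"yaw":0,"hand":-1},
    {"x":0,"y":0,"z":-2.45,"yaw":0,"hand":-1}
  ]
}}

```text
clock: 8.88
position: [0.61, 0.1829, 0.1301]
ee_rot: [0.147, -3.138, 0.0]
force: [-0.3, -0.5, -1.2]
width: 0.178
gripper_force: 20.0
```

>>> {"api": "apply_moves", "payload": {
  "motion": [
    {"x":0,"y":0,"z":0,"yaw":0,"hand":0},
    {"x":0,"y":0,"z":0,"yaw":0,"hand":0},
    {"x":0,"y":0,"z":0,"yaw":0,"hand":0},
    {"x":0,"y":0,"z":0,"yaw":0,"hand":0},
    {"x":0,"y":0,"z":1,"yaw":0,"hand":0},
    {"x":0,"y":0,"z":4,"yaw":0,"hand":0},
    {"x":0,"y":0,"z":8,"yaw":0,"hand":0},
    {"x":-5,"y":0,"z":11,"yaw":-10,"hand":1},
    {"x":-10,"y":0,"z":11,"yaw":-20,"hand":1},
    {"x":-10,"y":0,"z":11,"yaw":-20,"hand":1}
  ]
}}

```text
clock: 10.12
position: [0.5068, 0.1834, 0.2411]
ee_rot: [-0.4, -3.114, -0.002]
force: [1.5, 0.4, -0.4]
width: 0.777
gripper_force: 0.0
```

```bash
cat > trayfit.py <<'E'
from fit import *
s=get_image("scene");t=get_image("top");o=observe();print(o["clock"],o["position"],o["ee_rot"])
cv2.imwrite("pics/s3.png",s);cv2.imwrite("pics/t3.png",t)
E=lambda n:[(n,seg([-106,120,21],[-106,-120,21])),(n,seg([-10,120,80],[-10,30,80])),(n,seg([-10,-30,80],[-10,-122,80])),(n,np.r_[seg([1,-67,80],[30,-67,80]),seg([1,-103,80],[30,-103,80]),seg([30,-103,80],[30,-67,80])]),(n,seg([-100,0,21],[-12,0,21])),(n,seg([-10,27,115],[-10,-27,115],20)),(n,seg([0,27,115],[0,-27,115],20))]
im={"top":cv2.imread("pics/top0.png"),"scene":cv2.imread("pics/scene0.png")}
now={"top":t,"scene":s}
p=np.array([.4355,.2995,.1430])
for nm,ii in(("old",im),("now",now)):
    print(nm,"t",efit(p,E("top"),ii));print(nm,"s",efit(p,E("scene"),ii));print(nm,"b",efit(p,E("top")+E("scene"),ii))
b=efit(p,E("top")+E("scene"),im)[0]
outs=[]
for n,x0,y0 in(("top",150,215),("scene",120,185)):
    f=4;w,h=105,75
    c=cv2.resize(now[n][y0:y0+h,x0:x0+w],None,fx=f,fy=f,interpolation=cv2.INTER_CUBIC)
    for a,L in E(n):
        for q in (proj(a,W(b,L))-[x0,y0]+.5)*f: cv2.circle(c,tuple(np.int32(q)),0,(0,0,255),-1)
    outs.append(c[:, :399])
cv2.imwrite("pics/tr.png",np.hstack(outs))
E
python3 trayfit.py
```

```text
10.225 [0.51026553 0.18337442 0.24119824] [3.96523796e-01 3.11522886e+00 2.03374137e-03]
old t (array([0.43623035, 0.30069075, 0.14128231]), np.float64(-846.6539916992188), np.float32(-830.2133))
old s (array([0.43603897, 0.29265125, 0.14268811]), np.float64(-1278.808837890625), np.float32(-1155.2441))
old b (array([0.43667941, 0.29287235, 0.14233049]), np.float64(-2129.02685546875), np.float32(-1985.4573))
now t (array([0.43720324, 0.29773494, 0.14986757]), np.float64(-813.639404296875), np.float32(-783.6746))
now s (array([0.43681498, 0.29668152, 0.1793458 ]), np.float64(-1088.5374755859375), np.float32(-1017.88794))
now b (array([0.43720603, 0.29768013, 0.16438778]), np.float64(-1858.4007568359375), np.float32(-1801.5626))
```

View pics/tr.png

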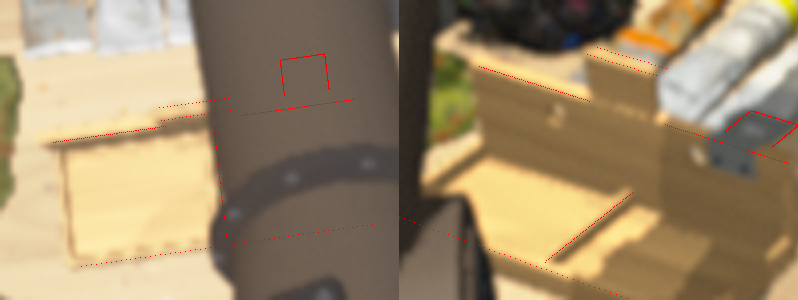

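>>> {"api": "apply_moves", "payload": {
  "motion": [
    {"x":-1,"y":2,"z":0,"yaw":-9,"hand":1},
    {"x":-3,"y":4,"z":-1,"yaw":-18,"hand":1},
    {"x":-5,"y":7,"z":-2,"yaw":-27,"hand":1},
    {"x":-7,"y":10,"z":-4,"yaw":-36,"hand":1},
    {"x":-7.9,"y":11.3,"z":-6,"yaw":-45,"hand":1},
    {"x":-7.9,"y":11.3,"z":-8,"yaw":-54,"hand":1},
    {"x":-7.9,"y":11.3,"z":-8,"yaw":-63,"hand":1},
    {"x":-7.9,"y":11.3,"z":-8,"yaw":-67.3,"hand":1},
    {"x":-7.9,"y":11.3,"z":-8,"yaw":-67.3,"hand":1},
    {"x":-7.9,"y":11.3,"z":-8,"yaw":-67.3,"hand":1}
  ]
}}

```text
clock: 11.48
position: [0.4318, 0.296, 0.1603]
ee_rot: [2.057, 2.374, 0.0]
force: [-0.6, -0.3, 0.1]
width: 1.002
gripper_force: 0.0
```

```bash
cat > st.py <<'E'
from h import *
o=observe();r=R.from_rotvec(o["ee_rot"]).as_matrix()
print(o["clock"],o["position"].round(4),"closing ang",np.degrees(np.arctan2(r[1,1],r[0,1])).round(2),"tilt",r[:,2].round(3),o["force"].round(2),"w mm",round(o["width"]*92,1),"j",o["joints"].round(2))
E
python3 st.py
```

```text
11.475 [0.4318 0.296  0.1603] closing ang 8.17 tilt [ 0.001 -0.    -1.   ] [-0.58 -0.31  0.14] w mm 92.2 j [-1.23  0.39  0.7   1.94 -0.32  0.91 -0.22]
```

>>> {"api": "apply_moves", "payload": {
  "motion": [
    {"x":0,"y":0,"z":-3,"yaw":0,"hand":1},
    {"x":0,"y":0,"z":-6,"yaw":0,"hand":1},
    {"x":0,"y":0,"z":-7.7,"yaw":0,"hand":1},
    {"x":0,"y":0,"z":-7.7,"yaw":0,"hand":0.5},
    {"x":0,"y":0,"z":-7.7,"yaw":0,"hand":0},
    {"x":0,"y":0,"z":-7.7,"yaw":0,"hand":-0.4},
    {"x":0,"y":0,"z":-7.7,"yaw":0,"hand":-0.7},
    {"x":0,"y":0,"z":-7.7,"yaw":0,"hand":-1},
    {"x":0,"y":0,"z":-7.7,"yaw":0,"hand":-1},
    {"x":0,"y":0,"z":-7.7,"yaw":0,"hand":-1}
  ],
  "newtons": 10
}}

```text
clock: 12.72
position: [0.431, 0.2959, 0.0832]
ee_rot: [2.06, 2.372, -0.0]
force: [0.2, 0.4, -0.1]
width: 0.285
gripper_force: 0.0
```

>>> {"api": "apply_moves", "payload": {
  "motion": [
    {"x":0,"y":0,"z":0,"yaw":0,"hand":-1},
    {"x":0,"y":0,"z":0,"yaw":0,"hand":-1},
    {"x":0,"y":0,"z":0,"yaw":0,"hand":-1}
  ],
  "newtons": 50
}}

```text
clock: 13.1
position: [0.4313, 0.2959, 0.0833]
ee_rot: [2.06, 2.372, 0.001]
force: [2.0, -0.1, -0.6]
width: 0.106
gripper_force: 50.0
```

```bash
python3 st.py
```

```text
13.1 [0.4313 0.2959 0.0833] closing ang 8.05 tilt [ 0.  0. -1.] [ 2.   -0.11 -0.62] w mm 9.8 j [-1.16  0.5   0.62  2.02 -0.42  0.75 -0.13]
```

Run:
```python
from h import *
print(atz("top",(273,260.4),.026),atz("scene",(238,278),.026),atz("top",(308,248),.01),atz("top",(369.5,169),.09))
```

```text
[0.38172615 0.0592838  0.026     ] [0.36973952 0.04381988 0.026     ] [ 0.42443272 -0.05740296  0.01      ] [ 0.67470089 -0.25686758  0.09      ]
```

>>> {"api": "apply_moves", "payload": {
  "motion": [
    {"x":0,"y":0,"z":1,"yaw":0,"hand":-1},
    {"x":0,"y":0,"z":3,"yaw":0,"hand":-1},
    {"x":0,"y":0,"z":6,"yaw":0,"hand":-1},
    {"x":0,"y":0,"z":9,"yaw":0,"hand":-1},
    {"x":0,"y":0,"z":11.7,"yaw":0,"hand":-1},
    {"x":0,"y":0,"z":11.7,"yaw":0,"hand":-1},
    {"x":0,"y":0,"z":11.7,"yaw":0,"hand":-1},
    {"x":0,"y":0,"z":11.7,"yaw":0,"hand":-1}
  ]
}}

```text
clock: 14.1
position: [0.4303, 0.2955, 0.1991]
ee_rot: [-2.06, -2.372, 0.003]
force: [0.2, 0.1, -4.0]
width: 0.104
gripper_force: 50.0
```

```bash
python3 st.py
```

```text
14.1 [0.4303 0.2955 0.1991] closing ang 8.06 tilt [-0.002 -0.002 -1.   ] [ 0.19  0.1  -4.01] w mm 9.6 j [-1.26  0.34  0.74  1.9  -0.27  1.   -0.27]
```

>>> {"api": "apply_moves", "payload": {
  "motion": [
    {"x":1.2,"y":-2.4,"z":0,"yaw":0,"hand":-1},
    {"x":3,"y":-6,"z":0,"yaw":-0.5,"hand":-1},
    {"x":5,"y":-10,"z":0,"yaw":-1,"hand":-1},
    {"x":7.5,"y":-14,"z":0,"yaw":-1.5,"hand":-1},
    {"x":9.5,"y":-18,"z":0,"yaw":-2,"hand":-1},
    {"x":11.2,"y":-21.5,"z":0,"yaw":-2.6,"hand":-1},
    {"x":12.4,"y":-23.6,"z":0,"yaw":-2.6,"hand":-1},
    {"x":12.4,"y":-23.6,"z":0,"yaw":-2.6,"hand":-1},
    {"x":12.4,"y":-23.6,"z":0,"yaw":-2.6,"hand":-1},
    {"x":12.4,"y":-23.6,"z":0,"yaw":-2.6,"hand":-1}
  ]
}}

```text
clock: 15.35
position: [0.5545, 0.0611, 0.1998]
ee_rot: [-2.111, -2.326, 0.001]
force: [-0.4, 0.1, -3.9]
width: 0.106
gripper_force: 50.0
```

>>> {"api": "apply_moves", "payload": {
  "motion": [
    {"x":0,"y":0,"z":-2,"yaw":0,"hand":-1},
    {"x":0,"y":0,"z":-4,"yaw":0,"hand":-1},
    {"x":0,"y":0,"z":-5.3,"yaw":0,"hand":-1},
    {"x":0,"y":0,"z":-5.3,"yaw":0,"hand":-1},
    {"x":0,"y":0,"z":-5.3,"yaw":0,"hand":-1},
    {"x":0,"y":0,"z":-5.3,"yaw":0,"hand":-1},
    {"x":0,"y":0,"z":-5.3,"yaw":0,"hand":-1}
  ]
}}

```text
clock: 16.23
position: [0.5553, 0.06, 0.1477]
ee_rot: [2.113, 2.324, 0.001]
force: [-0.2, 0.5, -4.2]
width: 0.107
gripper_force: 50.0
```

```bash
python3 st.py
python3 - <<'E'
from fit import *
s=get_image("scene");t=get_image("top");cv2.imwrite("pics/s4.png",s);cv2.imwrite("pics/t4.png",t)
f=4
a=cv2.resize(s[170:270,210:360],None,fx=f,fy=f,interpolation=cv2.INTER_CUBIC)
b=cv2.resize(t[165:240,215:345],None,fx=f,fy=f,interpolation=cv2.INTER_CUBIC)
cv2.imwrite("pics/h1a.png",cv2.resize(s[170:260,225:345],None,fx=6.6,fy=6.6,interpolation=cv2.INTER_CUBIC));cv2.imwrite("pics/h1b.png",cv2.resize(t[165:250,215:330],None,fx=6.9,fy=6.9,interpolation=cv2.INTER_CUBIC))
E
```

```text
16.225 [0.5553 0.06   0.1477] closing ang 5.46 tilt [ 0.001  0.    -1.   ] [-0.23  0.48 -4.21] w mm 9.8 j [-0.72  0.48  0.73  1.88 -0.39  0.93  0.29]
```

View pics/h1a.png

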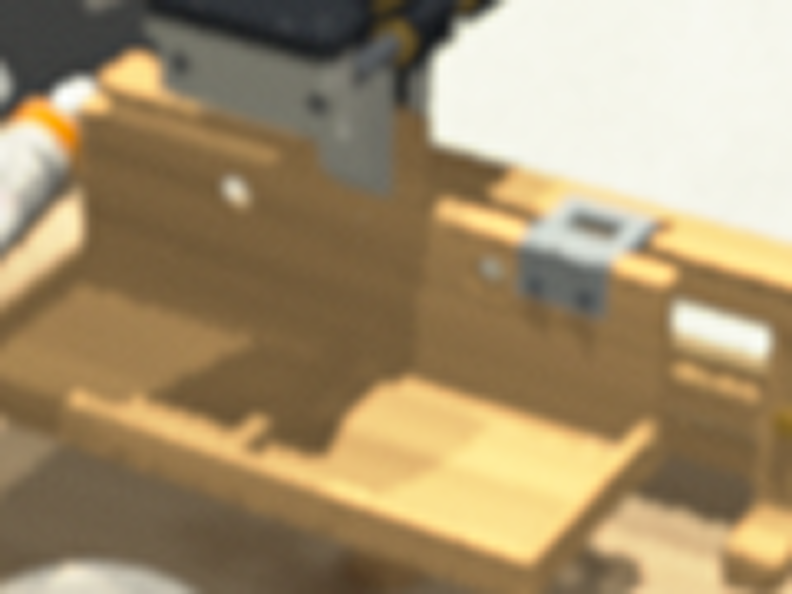

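View pics/h1b.png

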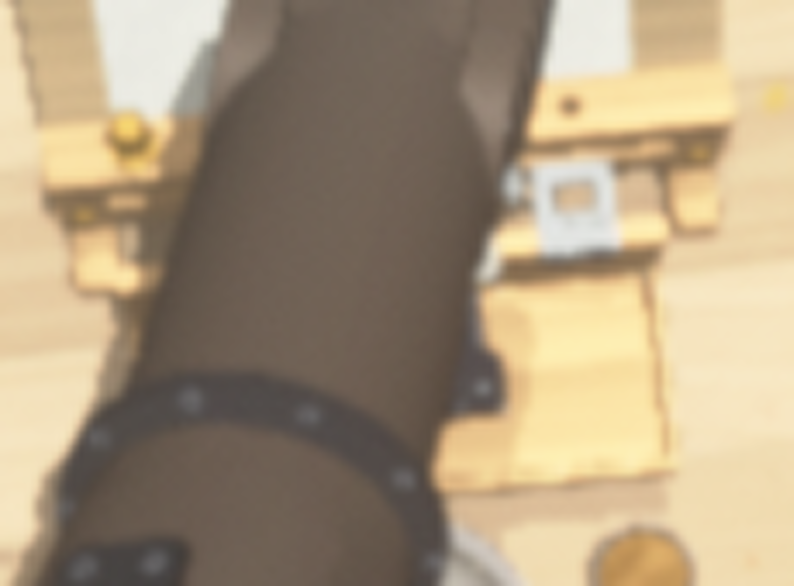

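Run:
```python
from fit import *
t=cv2.imread("pics/t4.png");g=cv2.cvtColor(t,cv2.COLOR_BGR2GRAY)
f=lambda x,y,o:(np.array([x,y])+.5)/6.9-.5+o
o=np.array([215,165])
yaw=.0953
def L(P): d=P-np.array([.607,.0645,0]);c,s=np.cos(yaw),np.sin(yaw);return np.round([c*d[0]+s*d[1],-s*d[0]+c*d[1]],4)
# centroid of dark hole and slot refine
def cen(x,y,sgn,r=4):
    x,y=int(round(x)),int(round(y));w=g[y-r:y+r+1,x-r:x+r+1].astype(float);print(w.astype(int))
h=f(570,103,o);sl=f(575,195,o);print(h,sl)
cen(*h,1);cen(*sl,1,6)
print("hole",L(atz("top",h,.121)),"slot",L(atz("top",sl,.1445)))
for u in (-.5,.5): print(L(atz("top",sl+[u,0],.1445)))
# scene
fs=lambda x,y:(np.array([x,y])+.5)/6.6-.5+[225,170]
print("scene slot",L(atz("scene",fs(597,223),.1445)))
print("scene hole lock seen earlier",L(atz("scene",(np.array([631,519])+.5)/7-.5+[235,130],.121)))
# lug outer edges
print("lug L/R far corners",L(atz("top",f(537,165,o),.1445)),L(atz("top",f(613,168,o),.1445)))
```

```text
[297.18115942 179.5       ] [297.9057971  192.83333333]
[[171 221 229 228 228 228 227 226 225]
 [187 219 225 223 223 224 225 225 225]
 [202 224 224 217 209 214 223 227 227]
 [213 224 218 190 168 181 210 225 226]
 [215 223 212 174 144 160 205 225 229]
 [222 227 222 198 177 190 219 230 232]
 [228 232 229 224 218 222 229 232 232]
 [229 230 229 228 226 225 224 223 220]
 [216 213 209 208 203 199 190 184 176]]
[[165 167 167 168 172 181 199 203 201 197 193 183 169]
 [200 206 210 211 213 213 218 217 216 213 203 176 142]
 [203 219 225 225 225 224 224 223 222 223 215 180 136]
 [199 222 225 222 221 217 216 213 213 221 222 200 166]
 [200 221 219 203 200 195 195 190 191 210 223 218 195]
 [205 221 211 179 182 187 190 189 189 203 224 223 202]
 [202 223 212 178 184 191 192 191 190 201 224 224 203]
 [188 221 217 187 189 195 196 193 193 204 225 223 204]
 [188 221 221 200 199 203 206 205 205 213 224 223 206]
 [200 222 224 219 215 212 218 220 219 218 221 223 220]
 [212 225 227 227 222 216 220 224 221 218 220 227 231]
 [228 229 227 229 226 224 225 227 226 226 226 231 236]
 [235 231 228 227 227 227 226 226 225 225 226 228 231]]
hole [ 0.0161 -0.0847] slot [-0.0331 -0.0808]
[-0.0329 -0.0793]
[-0.0332 -0.0824]
scene slot [-0.0317 -0.082 ]
scene hole lock seen earlier [ 0.0156 -0.086 ]
lug L/R far corners [-0.0175 -0.0652] [-0.0222 -0.0993]
```

>>> {"api": "apply_moves", "payload": {
  "motion": [
    {"x":0.04,"y":-0.37,"z":0,"yaw":0,"hand":-1},
    {"x":0.04,"y":-0.37,"z":0,"yaw":0,"hand":-1},
    {"x":0.04,"y":-0.37,"z":0,"yaw":0,"hand":-1},
    {"x":0.54,"y":-0.32,"z":-0.13,"yaw":0,"hand":-1},
    {"x":1.04,"y":-0.27,"z":-0.27,"yaw":0,"hand":-1},
    {"x":1.54,"y":-0.22,"z":-0.4,"yaw":0,"hand":-1},
    {"x":2.04,"y":-0.18,"z":-0.54,"yaw":0,"hand":-1},
    {"x":2.54,"y":-0.13,"z":-0.67,"yaw":0,"hand":-1},
    {"x":2.54,"y":-0.13,"z":-0.67,"yaw":0,"hand":-1},
    {"x":2.54,"y":-0.13,"z":-0.67,"yaw":0,"hand":-1}
  ]
}}

```text
clock: 17.58
position: [0.5803, 0.0585, 0.1405]
ee_rot: [-2.113, -2.325, 0.0]
force: [-0.5, -0.2, -4.5]
width: 0.107
gripper_force: 50.0
```

```bash
python3 st.py
```

```text
17.575 [0.5803 0.0585 0.1405] closing ang 5.45 tilt [-0. -0. -1.] [-0.46 -0.2  -4.48] w mm 9.9 j [-0.68  0.53  0.71  1.82 -0.42  0.95  0.31]
```

>>> {"api": "apply_moves", "payload": {
  "motion": [
    {"x":0.5,"y":0.05,"z":-0.13,"yaw":0,"hand":-1},
    {"x":1.0,"y":0.1,"z":-0.27,"yaw":0,"hand":-1},
    {"x":1.4,"y":0.13,"z":-0.37,"yaw":0,"hand":-1},
    {"x":1.4,"y":0.13,"z":-0.37,"yaw":0,"hand":-1},
    {"x":1.4,"y":0.13,"z":-0.37,"yaw":0,"hand":-1}
  ]
}}

```text
clock: 18.2
position: [0.5943, 0.0598, 0.1368]
ee_rot: [-2.113, -2.325, 0.0]
force: [-0.3, -0.1, -3.2]
width: 0.104
gripper_force: 50.0
```

>>> {"api": "apply_moves", "payload": {
  "motion": [
    {"x":0.3,"y":0.03,"z":-0.08,"yaw":0,"hand":-1},
    {"x":0.6,"y":0.06,"z":-0.16,"yaw":0,"hand":-1},
    {"x":0.75,"y":0.07,"z":-0.2,"yaw":0,"hand":-1},
    {"x":0.75,"y":0.07,"z":-0.2,"yaw":0,"hand":-1},
    {"x":0.75,"y":0.07,"z":-0.2,"yaw":0,"hand":-1}
  ]
}}

```text
clock: 18.82
position: [0.6019, 0.0606, 0.1348]
ee_rot: [2.113, 2.325, -0.0]
force: [-1.3, -0.2, -3.9]
width: 0.108
gripper_force: 50.0
```

```bash
python3 st.py
```

```text
18.825 [0.6019 0.0606 0.1348] closing ang 5.45 tilt [-0. -0. -1.] [-1.34 -0.21 -3.89] w mm 9.9 j [-0.66  0.56  0.7   1.77 -0.43  0.96  0.32]
```

>>> {"api": "apply_moves", "payload": {
  "motion": [
    {"x":0.05,"y":0,"z":-0.12,"yaw":0,"hand":-1},
    {"x":0.1,"y":0,"z":-0.22,"yaw":0,"hand":-1},
    {"x":0.1,"y":0,"z":-0.22,"yaw":0,"hand":-1},
    {"x":0.1,"y":0,"z":-0.22,"yaw":0,"hand":-1}
  ]
}}

```text
clock: 19.32
position: [0.6028, 0.0606, 0.1327]
ee_rot: [-2.113, -2.325, 0.0]
force: [-3.6, 0.4, -0.7]
width: 0.105
gripper_force: 50.0
```

```bash
python3 st.py
```

```text
19.325 [0.6028 0.0606 0.1327] closing ang 5.46 tilt [-0.  0. -1.] [-3.62  0.42 -0.75] w mm 9.7 j [-0.66  0.57  0.7   1.77 -0.44  0.96  0.32]
```

>>> {"api": "apply_moves", "payload": {
  "motion": [
    {"x":0,"y":0,"z":0,"yaw":0,"hand":-0.5},
    {"x":0,"y":0,"z":0,"yaw":0,"hand":-0.5},
    {"x":0,"y":0,"z":0,"yaw":0,"hand":-0.5},
    {"x":0,"y":0,"z":0,"yaw":0,"hand":-0.5},
    {"x":0,"y":0,"z":0,"yaw":0,"hand":-0.5}
  ],
  "newtons": 10
}}

```text
clock: 19.95
position: [0.603, 0.0606, 0.1327]
ee_rot: [2.113, 2.325, 0.0]
force: [-0.2, -0.7, 0.2]
width: 0.248
gripper_force: 0.0
```

>>> {"api": "apply_moves", "payload": {
  "motion": [
    {"x":0,"y":0,"z":0.5,"yaw":0,"hand":-0.5},
    {"x":0,"y":0,"z":2,"yaw":0,"hand":-0.5},
    {"x":0,"y":0,"z":5,"yaw":0,"hand":-0.5},
    {"x":0,"y":0,"z":9,"yaw":0,"hand":-0.5},
    {"x":0,"y":3,"z":11,"yaw":0,"hand":-0.5},
    {"x":0,"y":6,"z":11,"yaw":10,"hand":0},
    {"x":0,"y":9,"z":11,"yaw":20,"hand":0},
    {"x":0,"y":12,"z":11,"yaw":30,"hand":0},
    {"x":0,"y":12,"z":11,"yaw":40,"hand":0},
    {"x":0,"y":12,"z":11,"yaw":50,"hand":0}
  ]
}}

```text
clock: 21.2
position: [0.6031, 0.181, 0.2438]
ee_rot: [0.923, 3.002, 0.0]
force: [-0.3, -0.3, 0.1]
width: 0.499
gripper_force: 0.0
```

```bash
python3 st.py
python3 - <<'E'
from fit import *
s=get_image("scene");t=get_image("top");cv2.imwrite("pics/s5.png",s);cv2.imwrite("pics/t5.png",t)
a=cv2.resize(s[140:265,225:375],(400,333),interpolation=cv2.INTER_CUBIC);b=cv2.resize(t[150:240,215:335],(400,300),interpolation=cv2.INTER_CUBIC)
cv2.imwrite("pics/h2.png",np.hstack([a,np.vstack([b,np.zeros((33,400,3),np.uint8)])]))
E
```

```text
21.2 [0.6031 0.181  0.2438] closing ang 55.82 tilt [ 0.001 -0.    -1.   ] [-0.33 -0.27  0.06] w mm 45.9 j [-0.73  0.46  0.53  1.57 -0.24  1.18  0.82]
```

View pics/h2.png

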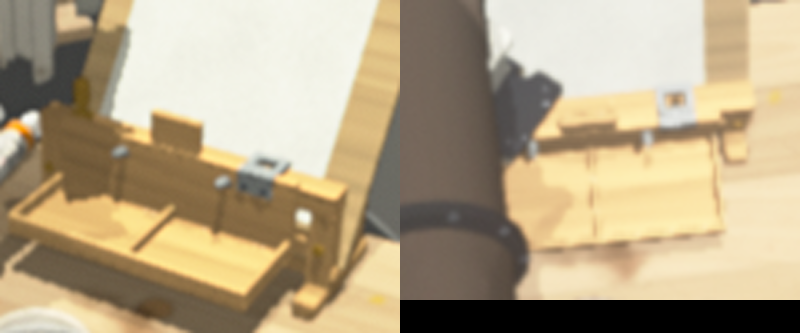

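>>> {"api": "apply_moves", "payload": {
  "motion": [
    {"x":0.7,"y":0.2,"z":-2,"yaw":10,"hand":0.3},
    {"x":0.7,"y":0.2,"z":-4,"yaw":20,"hand":0.3},
    {"x":0.7,"y":0.2,"z":-5,"yaw":30,"hand":0.3},
    {"x":0.7,"y":0.2,"z":-5.5,"yaw":39.6,"hand":0.3},
    {"x":0.7,"y":0.2,"z":-5.5,"yaw":39.6,"hand":0.3},
    {"x":0.7,"y":0.2,"z":-8,"yaw":39.6,"hand":0.3},
    {"x":0.7,"y":0.2,"z":-10.5,"yaw":39.6,"hand":0.3},
    {"x":0.7,"y":0.2,"z":-11.4,"yaw":39.6,"hand":0.3},
    {"x":0.7,"y":0.2,"z":-11.4,"yaw":39.6,"hand":0},
    {"x":0.7,"y":0.2,"z":-11.4,"yaw":39.6,"hand":-0.3}
  ],
  "newtons": 6
}}

```text
clock: 22.55
position: [0.6106, 0.1828, 0.1298]
ee_rot: [-0.136, 3.137, 0.001]
force: [0.4, -0.1, 0.1]
width: 0.482
gripper_force: 0.0
```

>>> {"api": "apply_moves", "payload": {
  "motion": [
    {"x":0,"y":0,"z":0,"yaw":0,"hand":-1},
    {"x":0,"y":0,"z":0,"yaw":0,"hand":-1},
    {"x":0,"y":0,"z":0,"yaw":0,"hand":-1},
    {"x":0,"y":0,"z":0,"yaw":0,"hand":-1},
    {"x":0,"y":0,"z":0,"yaw":0,"hand":-1}
  ],
  "newtons": 6
}}

```text
clock: 23.18
position: [0.61, 0.1827, 0.1288]
ee_rot: [-0.139, 3.138, 0.0]
force: [-0.3, 0.3, 3.7]
width: 0.183
gripper_force: 6.0
```

```bash
python3 st.py
```

```text
23.175 [0.61   0.1827 0.1288] closing ang 95.06 tilt [ 0.  0. -1.] [-0.3   0.31  3.67] w mm 16.8 j [-0.59  0.55  0.32  1.67 -0.21  0.95  1.47]
```

>>> {"api": "apply_moves", "payload": {
  "motion": [
    {"x":0,"y":0,"z":0,"yaw":0,"hand":-1},
    {"x":0,"y":0,"z":1,"yaw":0,"hand":-1},
    {"x":0,"y":0,"z":3,"yaw":0,"hand":-1},
    {"x":0,"y":0,"z":5,"yaw":0,"hand":-1},
    {"x":0,"y":0,"z":6.5,"yaw":0.2,"hand":-1},
    {"x":0.3,"y":-3,"z":6.5,"yaw":0.4,"hand":-1},
    {"x":0.68,"y":-7,"z":6.5,"yaw":0.4,"hand":-1},
    {"x":1.05,"y":-11,"z":6.5,"yaw":0.4,"hand":-1},
    {"x":1.4,"y":-15,"z":6.5,"yaw":0.4,"hand":-1},
    {"x":1.8,"y":-18.5,"z":6.5,"yaw":0.4,"hand":-1}
  ],
  "newtons": 20
}}

```text
clock: 24.42
position: [0.6278, -0.0042, 0.194]
ee_rot: [0.149, -3.138, 0.0]
force: [0.3, 0.0, -1.3]
width: 0.179
gripper_force: 20.0
```

```bash
python3 st.py
```

```text
24.425 [ 0.6278 -0.0042  0.194 ] closing ang 95.42 tilt [-0. -0. -1.] [ 0.31  0.01 -1.28] w mm 16.5 j [-0.33  0.48  0.37  1.63 -0.19  1.07  1.76]
```

>>> {"api": "apply_moves", "payload": {
  "motion": [
    {"x":0.07,"y":-0.9,"z":0,"yaw":0,"hand":-1},
    {"x":0.13,"y":-1.68,"z":0,"yaw":0,"hand":-1},
    {"x":0.13,"y":-1.68,"z":0,"yaw":0,"hand":-1},
    {"x":0.13,"y":-1.68,"z":0,"yaw":0,"hand":-1},
    {"x":0.13,"y":-1.68,"z":0,"yaw":0,"hand":-1},
    {"x":0.13,"y":-1.68,"z":0,"yaw":0,"hand":-1},
    {"x":0.13,"y":-1.68,"z":0,"yaw":0,"hand":-1}
  ]
}}

```text
clock: 25.3
position: [0.6292, -0.019, 0.1936]
ee_rot: [0.15, -3.138, -0.0]
force: [0.5, -0.0, -0.4]
width: 0.176
gripper_force: 20.0
```

```bash
python3 st.py
```

```text
25.3 [ 0.6292 -0.019   0.1936] closing ang 95.47 tilt [-0.  0. -1.] [ 0.53 -0.04 -0.41] w mm 16.2 j [-0.3   0.48  0.37  1.63 -0.19  1.07  1.79]
```

>>> {"api": "apply_moves", "payload": {
  "motion": [
    {"x":0,"y":0,"z":-1,"yaw":0,"hand":-1},
    {"x":0,"y":0,"z":-2,"yaw":0,"hand":-1},
    {"x":0,"y":0,"z":-2.6,"yaw":0,"hand":-1},
    {"x":0,"y":0,"z":-3.1,"yaw":0,"hand":-1},
    {"x":0,"y":0,"z":-3.5,"yaw":0,"hand":-1},
    {"x":0,"y":0,"z":-3.8,"yaw":0,"hand":-1},
    {"x":0,"y":0,"z":-3.8,"yaw":0,"hand":-1}
  ]
}}

```text
clock: 26.18
position: [0.6292, -0.0192, 0.1555]
ee_rot: [0.15, -3.138, -0.0]
force: [0.1, 0.3, 0.2]
width: 0.179
gripper_force: 20.0
```

```bash
python3 st.py
```

```text
26.175 [ 0.6292 -0.0192  0.1555] closing ang 95.46 tilt [-0.  0. -1.] [0.14 0.32 0.22] w mm 16.5 j [-0.29  0.52  0.36  1.67 -0.21  0.99  1.8 ]
```

Tip is 8 mm into the hole with no force; drive it home.

>>> {"api": "apply_moves", "payload": {
  "motion": [
    {"x":0,"y":0,"z":-0.5,"yaw":0,"hand":-1},
    {"x":0,"y":0,"z":-1.0,"yaw":0,"hand":-1},
    {"x":0,"y":0,"z":-1.4,"yaw":0,"hand":-1},
    {"x":0,"y":0,"z":-1.6,"yaw":0,"hand":-1},
    {"x":0,"y":0,"z":-1.65,"yaw":0,"hand":-1},
    {"x":0,"y":0,"z":-1.65,"yaw":0,"hand":-1}
  ]
}}

```text
clock: 26.92
position: [0.6293, -0.0192, 0.1392]
ee_rot: [-0.15, 3.138, 0.0]
force: [-1.1, 0.7, -0.3]
width: 0.178
gripper_force: 20.0
```

```bash
python3 st.py
```

```text
26.925 [ 0.6293 -0.0192  0.1392] closing ang 95.46 tilt [ 0.  0. -1.] [-1.07  0.65 -0.34] w mm 16.3 j [-0.29  0.53  0.35  1.69 -0.22  0.96  1.81]
```

>>> {"api": "apply_moves", "payload": {
  "motion": [
    {"x":0,"y":0,"z":0,"yaw":0,"hand":0},
    {"x":0,"y":0,"z":0,"yaw":0,"hand":0},
    {"x":0,"y":0,"z":0,"yaw":0,"hand":0},
    {"x":0,"y":0,"z":0,"yaw":0,"hand":0},
    {"x":0,"y":0,"z":0,"yaw":0,"hand":0},
    {"x":0,"y":0,"z":2,"yaw":0,"hand":0},
    {"x":0,"y":0,"z":5,"yaw":0,"hand":0},
    {"x":0,"y":0,"z":9,"yaw":0,"hand":0},
    {"x":-4,"y":0,"z":12,"yaw":0,"hand":0},
    {"x":-9,"y":0,"z":12,"yaw":0,"hand":0}
  ]
}}

```text
clock: 28.18
position: [0.5401, -0.0194, 0.2613]
ee_rot: [-0.149, 3.133, -0.0]
force: [-0.1, -0.6, 0.6]
width: 0.5
gripper_force: 0.0
```

>>> {"api": "apply_moves", "payload": {
  "motion": [
    {"x":-5,"y":4,"z":0,"yaw":0,"hand":1},
    {"x":-10,"y":8,"z":0,"yaw":0,"hand":1},
    {"x":-12,"y":12,"z":0,"yaw":0,"hand":1},
    {"x":-12,"y":16,"z":0,"yaw":0,"hand":1},
    {"x":-12,"y":16,"z":0,"yaw":0,"hand":1}
  ]
}}

```text
clock: 28.8
position: [0.4187, 0.1439, 0.2593]
ee_rot: [-0.158, 3.137, 0.002]
force: [-0.3, -0.7, 0.2]
width: 0.978
gripper_force: 0.0
```

```bash
python3 st.py
python3 - <<'E'
from fit import *
s=get_image("scene");t=get_image("top");cv2.imwrite("pics/s6.png",s);cv2.imwrite("pics/t6.png",t)
a=cv2.resize(s[160:380,220:480],(520,440),interpolation=cv2.INTER_CUBIC);b=cv2.resize(t[155:295,285:425],(280,280),interpolation=cv2.INTER_CUBIC)
b=np.vstack([b,cv2.resize(s[170:250,290:370],(280,280),interpolation=cv2.INTER_CUBIC)])
a=np.vstack([a,np.zeros((120,520,3),np.uint8)])
cv2.imwrite("pics/i1.png",np.hstack([a,b]))
E
```

```text
28.8 [0.4187 0.1439 0.2593] closing ang 95.76 tilt [ 0.     0.001 -1.   ] [-0.35 -0.68  0.17] w mm 89.9 j [-0.68  0.1   0.25  1.96 -0.03  1.09  1.25]
```

View pics/i1.png

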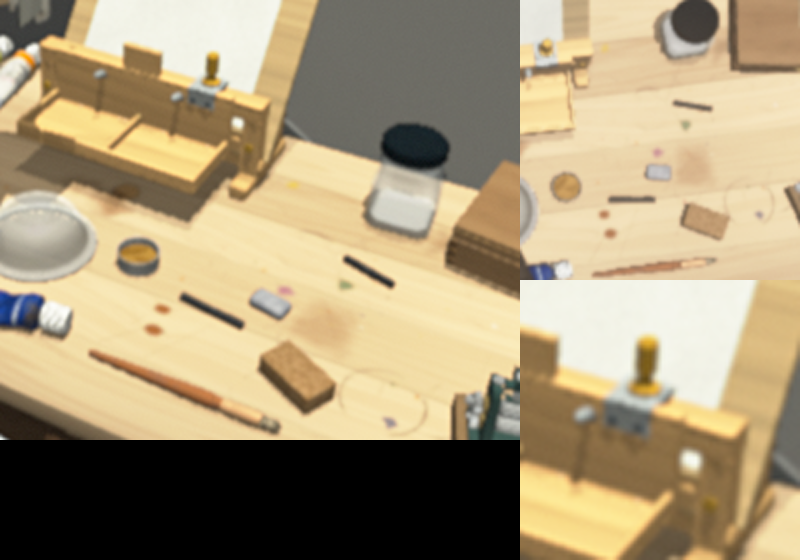

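```bash
cat > items.py <<'E'
from fit import *
import sys
# class by colour: charcoal dark; putty bluish-grey (b>=r-12); cork brown
def find(im,kind):
    f=im.astype(int);b,g,r=f[...,0],f[...,1],f[...,2]
    if kind=="char": m=(r<150)&(r-b<45)
    if kind=="putty": m=(abs(r-b)<38)&(r>110)&(r<190)
    if kind=="cork": m=(r<185)&(r>90)&(r-b>45)
    return cv2.morphologyEx(m.astype(np.uint8),cv2.MORPH_OPEN,np.ones((2,2)))if kind!="char" else m.astype(np.uint8)
Z={"char":.0045,"putty":.006,"cork":.012};A={"char":(40,200),"putty":(45,220),"cork":(120,500)}
def scan(t,s,box=((.25,.62),(-.45,.0)),show=True):
    out=[]
    for k in Z:
        for n,im in(("top",t),("scene",s)):
            if im is None: continue
            m=find(im,k);nn,lab,st,ce=cv2.connectedComponentsWithStats(m)
            for i in range(1,nn):
                a=st[i,4];sc=1 if n=="top" else 2
                if not A[k][0]<=a<=A[k][1]*sc*1.3: continue
                P=atz(n,ce[i],Z[k])
                if not(box[0][0]<P[0]<box[0][1] and box[1][0]<P[1]<box[1][1]): continue
                ys,xs=np.nonzero(lab==i);q=np.array([atz(n,(x,y),Z[k])[:2] for x,y in zip(xs,ys)],np.float32)
                (c,wh,an)=cv2.minAreaRect(q*1000)
                if wh[0]<wh[1]: an+=90;wh=wh[::-1]
                out.append((k,n,P[:2],an%180,wh));
                if show: print(k,n,a,"cen",P[:2].round(4),"rect",np.round(c,1),"long ang",round(an%180,1),np.round(wh,1))
    return out
if __name__=="__main__":
    t=get_image("top");s=get_image("scene");print(observe()["clock"]);scan(t,s)
E
python3 items.py
```

```text
29.0
char top 58 cen [ 0.3744 -0.4434] rect [ 373.3 -443.9] long ang 21.7 [103.1   6.5]
char top 46 cen [ 0.4035 -0.1672] rect [ 404.9 -166. ] long ang 90.0 [70.2  6.7]
char scene 47 cen [ 0.4517 -0.0411] rect [450.1 -42. ] long ang 121.7 [41.7 20.3]
char scene 113 cen [ 0.4151 -0.0646] rect [416.9 -63.7] long ang 126.7 [43.3 27.3]
char scene 96 cen [ 0.5649 -0.2761] rect [ 564.8 -275.9] long ang 80.3 [63.1 11.7]
char scene 133 cen [ 0.4053 -0.1674] rect [ 405.3 -167. ] long ang 90.4 [75.6 11.2]
char scene 53 cen [ 0.4423 -0.2167] rect [ 441.7 -215.6] long ang 108.0 [41.1 19.2]
char scene 98 cen [ 0.3548 -0.2796] rect [ 355.2 -279.6] long ang 70.0 [66.9  8.2]
putty scene 77 cen [ 0.4452 -0.221 ] rect [ 443.3 -218. ] long ang 110.8 [41.4 24.9]
putty scene 66 cen [ 0.2871 -0.0559] rect [288.4 -57. ] long ang 153.9 [35.3 22.9]
putty scene 110 cen [ 0.4366 -0.4426] rect [ 434.4 -443.7] long ang 18.6 [44.9 14.8]
cork scene 376 cen [ 0.2825 -0.2038] rect [ 282.7 -199.7] long ang 95.3 [182.6  12.5]
cork scene 192 cen [ 0.3567 -0.3002] rect [ 369.3 -292.4] long ang 65.4 [78.6 45.6]
```

```bash
cat > loc.py <<'E'
from fit import *
def loc(n,im,P,z,hz,r=None):
    """segment the thing near world P: pixel colour differing from the table; rect at plane z"""
    u=proj(n,np.array([[P[0],P[1],z]]))[0];r=r or (20 if n=="top" else 30);x,y=np.int32(u.round())
    w=cv2.GaussianBlur(im,(0,0),.5)[y-r:y+r+1,x-r:x+r+1].astype(float);d=np.linalg.norm(w-np.median(w.reshape(-1,3),0),axis=2)
    m=(d>45).astype(np.uint8);nn,lab,st,ce=cv2.connectedComponentsWithStats(m)
    if nn<2: return None
    j=[i for i in range(1,nn) if st[i,4]>25]
    if not j: return None
    i=min(j,key=lambda i:np.hypot(*(ce[i]-r)))
    ys,xs=np.nonzero(lab==i);q=np.array([atz(n,(a+x-r,b+y-r),z)[:2] for a,b in zip(xs,ys)])*1000
    c,wh,an=cv2.minAreaRect(q.astype(np.float32))
    if wh[0]<wh[1]: an+=90;wh=wh[::-1]
    return np.round(q.mean(0),1),np.round(c,1),round(an%180,1),np.round(wh,1),len(xs)
I={"A":((.4045,-.167),.0045),"B":((.565,-.276),.0045),"putty":((.445,-.219),.006),"cork":((.36,-.297),.012)}
if __name__=="__main__":
    ims={n:get_image(n) for n in("top","scene")};print(observe()["clock"])
    for k,(P,z) in I.items():
        for n in ims: print(k,n,loc(n,ims[n],P,z,0))
E
python3 loc.py
```

```text
29.1
A top (array([ 404.3, -165.2]), array([ 404.9, -166.1]), 90.0, array([77.1, 13.4]), 108)
A scene (array([ 405.4, -167.3]), array([ 405.4, -166.8]), 90.3, array([82.2, 18.8]), 233)
B top (array([ 563.2, -274. ]), array([ 562.9, -274.2]), 81.0, array([68.5, 13. ]), 74)
B scene (array([ 564.5, -275.9]), array([ 564.6, -275.2]), 79.6, array([68.1, 17.8]), 156)
putty top (array([ 448.6, -209.2]), array([ 450.1, -209. ]), 90.0, array([40.7, 23.6]), 88)
putty scene (array([ 448. , -214.2]), array([ 448., -214.]), 87.4, array([46. , 33.3]), 219)
cork top (array([ 366.9, -283. ]), array([ 366.9, -282.9]), 69.9, array([75.6, 44.5]), 302)
cork scene (array([ 367. , -287.1]), array([ 368.1, -285.7]), 68.9, array([85.5, 55.6]), 874)
```

Run:
```python
from h import *
o=[520,0]
for n,z in((("top"),.114),):
    for r in silhouettes("jar",n)[:1]:
        ys,xs=np.nonzero(r["mask"]);q=np.array([atz("top",(x,y),.0)[:2] for x,y in zip(xs,ys)]);print(q.min(0),q.max(0),r["p"])
s=silhouettes("jar","scene")[0]["mask"];ys,xs=np.nonzero(s)
# front bottom outline of jar in scene at z=0
pts=[(x,ys[xs==x].max()) for x in np.unique(xs)]
print(np.array([atz("scene",p,0)[:2] for p in pts[::3]]).round(3).tolist())
```

```text
[ 0.6471423  -0.32681446] [ 0.75530628 -0.22463777] 0.91
[[0.659, -0.233], [0.652, -0.243], [0.653, -0.251], [0.654, -0.258], [0.654, -0.265], [0.655, -0.273], [0.656, -0.28], [0.656, -0.287], [0.657, -0.294], [0.665, -0.298], [0.673, -0.303], [0.692, -0.303], [0.746, -0.29], [0.792, -0.28]]
```

>>> {"api": "apply_moves", "payload": {
  "motion": [
    {"x":0,"y":-2,"z":0,"yaw":-10,"hand":1},
    {"x":0,"y":-5,"z":0,"yaw":-20,"hand":1},
    {"x":0,"y":-9,"z":0,"yaw":-30,"hand":1},
    {"x":-0.5,"y":-13,"z":0,"yaw":-40,"hand":1},
    {"x":-1,"y":-17,"z":0,"yaw":-50,"hand":1},
    {"x":-1.4,"y":-21,"z":0,"yaw":-60,"hand":1},
    {"x":-1.4,"y":-25,"z":-2,"yaw":-70,"hand":1},
    {"x":-1.4,"y":-28,"z":-6,"yaw":-80,"hand":0.5},
    {"x":-1.4,"y":-31,"z":-10,"yaw":-90,"hand":0},
    {"x":-1.4,"y":-31,"z":-14,"yaw":-95.7,"hand":0}
  ]
}}

```text
clock: 30.45
position: [0.4052, -0.172, 0.1183]
ee_rot: [2.234, 2.206, -0.001]
force: [1.4, 1.2, 0.5]
width: 0.726
gripper_force: 0.0
```

```bash
python3 st.py
```

```text
30.45 [ 0.4052 -0.172   0.1183] closing ang -0.73 tilt [ 0.001 -0.002 -1.   ] [1.38 1.24 0.54] w mm 66.8 j [-0.23  0.31  0.64  2.18 -0.27  0.73  0.58]
```

>>> {"api": "apply_moves", "payload": {
  "motion": [
    {"x":0,"y":0,"z":-3,"yaw":0,"hand":0},
    {"x":0,"y":0,"z":-6,"yaw":0,"hand":0},
    {"x":0,"y":0,"z":-9,"yaw":0,"hand":0},
    {"x":0,"y":0,"z":-10.5,"yaw":0,"hand":0},
    {"x":0,"y":0,"z":-11.2,"yaw":0,"hand":0},
    {"x":0,"y":0,"z":-11.4,"yaw":0,"hand":0},
    {"x":0,"y":0,"z":-11.4,"yaw":0,"hand":0}
  ]
}}

```text
clock: 31.32
position: [0.4057, -0.1693, 0.0057]
ee_rot: [2.225, 2.216, 0.001]
force: [-0.6, -0.5, 0.0]
width: 0.497
gripper_force: 0.0
```

```bash
python3 st.py
```

```text
31.325 [ 0.4057 -0.1693  0.0057] closing ang -0.24 tilt [ 0.001 -0.    -1.   ] [-0.58 -0.49  0.02] w mm 45.7 j [-0.06  0.52  0.44  2.26 -0.51  0.46  0.79]
```

>>> {"api": "apply_moves", "payload": {
  "motion": [
    {"x":0,"y":0.25,"z":-0.2,"yaw":0,"hand":0},
    {"x":0,"y":0.25,"z":-0.2,"yaw":0,"hand":-1},
    {"x":0,"y":0.25,"z":-0.2,"yaw":0,"hand":-1},
    {"x":0,"y":0.25,"z":-0.2,"yaw":0,"hand":-1},
    {"x":0,"y":0.25,"z":-0.2,"yaw":0,"hand":-1},
    {"x":0,"y":0.25,"z":-0.2,"yaw":0,"hand":-1},
    {"x":0,"y":0.25,"z":-0.2,"yaw":0,"hand":-1},
    {"x":0,"y":0.25,"z":3,"yaw":0,"hand":-1},
    {"x":0,"y":0.25,"z":8,"yaw":0,"hand":-1},
    {"x":0,"y":0.25,"z":13,"yaw":0,"hand":-1}
  ],
  "newtons": 12
}}

```text
clock: 32.58
position: [0.4047, -0.1667, 0.1363]
ee_rot: [-2.226, -2.216, 0.002]
force: [1.7, 1.0, -0.2]
width: 0.095
gripper_force: 12.0
```

```bash
python3 st.py
```

```text
32.575 [ 0.4047 -0.1667  0.1363] closing ang -0.27 tilt [-0.001 -0.    -1.   ] [ 1.74  0.98 -0.21] w mm 8.8 j [-0.29  0.28  0.69  2.16 -0.25  0.78  0.56]
```

>>> {"api": "apply_moves", "payload": {
  "motion": [
    {"x":0,"y":1,"z":2,"yaw":10,"hand":-1},
    {"x":0,"y":3,"z":4,"yaw":20,"hand":-1},
    {"x":0,"y":5,"z":6,"yaw":30,"hand":-1},
    {"x":1,"y":7,"z":7,"yaw":40,"hand":-1},
    {"x":3,"y":9,"z":7,"yaw":50,"hand":-1},
    {"x":5,"y":11,"z":7,"yaw":60,"hand":-1},
    {"x":8,"y":13,"z":7,"yaw":70,"hand":-1},
    {"x":11,"y":14.6,"z":7,"yaw":80,"hand":-1},
    {"x":13,"y":14.6,"z":7,"yaw":90,"hand":-1},
    {"x":15.3,"y":14.6,"z":7,"yaw":95.7,"hand":-1}
  ]
}}

```text
clock: 33.83
position: [0.5586, -0.0204, 0.2048]
ee_rot: [0.157, -3.137, -0.0]
force: [-0.4, -0.2, 0.1]
width: 0.096
gripper_force: 12.0
```

>>> {"api": "apply_moves", "payload": {
  "motion": [
    {"x":0,"y":0,"z":0,"yaw":0,"hand":-1},
    {"x":0,"y":0,"z":-3,"yaw":0,"hand":-1},
    {"x":0,"y":0,"z":-6,"yaw":0,"hand":-1},
    {"x":0,"y":0,"z":-9,"yaw":0,"hand":-1},
    {"x":0,"y":0,"z":-9,"yaw":0,"hand":-1},
    {"x":0,"y":0,"z":-9,"yaw":0,"hand":-1}
  ]
}}

```text
clock: 34.58
position: [0.5583, -0.0208, 0.1162]
ee_rot: [-0.148, 3.137, -0.0]
force: [0.1, -0.7, 0.0]
width: 0.098
gripper_force: 12.0
```

```bash
python3 st.py
```

```text
34.575 [ 0.5583 -0.0208  0.1162] closing ang 95.4 tilt [ 0.001 -0.    -1.   ] [ 0.15 -0.69  0.04] w mm 9.1 j [-0.29  0.45  0.32  1.89 -0.19  0.83  1.79]
```

Lower to 0.063 and release gently.

>>> {"api": "apply_moves", "payload": {
  "motion": [
    {"x":0,"y":0,"z":-2.5,"yaw":0,"hand":-1},
    {"x":0,"y":0,"z":-4.5,"yaw":0,"hand":-1},
    {"x":0,"y":0,"z":-5.3,"yaw":0,"hand":-1},
    {"x":0,"y":0,"z":-5.3,"yaw":0,"hand":-1},
    {"x":0,"y":0,"z":-5.3,"yaw":0,"hand":-0.7},
    {"x":0,"y":0,"z":-5.3,"yaw":0,"hand":-0.6},
    {"x":0,"y":0,"z":-5.3,"yaw":0,"hand":-0.6},
    {"x":0,"y":0,"z":-5.3,"yaw":0,"hand":-0.6}
  ]
}}

```text
clock: 35.58
position: [0.5583, -0.0206, 0.0623]
ee_rot: [-0.15, 3.138, 0.0]
force: [-0.4, -0.5, -0.7]
width: 0.2
gripper_force: 0.0
```

>>> {"api": "apply_moves", "payload": {
  "motion": [
    {"x":0,"y":0,"z":1,"yaw":0,"hand":-0.6},
    {"x":0,"y":0,"z":4,"yaw":0,"hand":-0.6},
    {"x":0,"y":0,"z":9,"yaw":0,"hand":-0.6},
    {"x":-3,"y":-3,"z":13,"yaw":0,"hand":0},
    {"x":-8,"y":-7,"z":13,"yaw":-10,"hand":0},
    {"x":-13,"y":-11,"z":13,"yaw":-20,"hand":0}
  ]
}}

```text
clock: 36.33
position: [0.4296, -0.13, 0.1932]
ee_rot: [0.406, 3.113, 0.001]
force: [-0.9, -1.8, -0.1]
width: 0.472
gripper_force: 0.0
```

```bash
python3 st.py; sed -i 's/(.448*5*,-.219)/(.448,-.212)/; s/(.445,-.219)/(.448,-.212)/' loc.py
python3 - <<'E'
from loc import *
ims={n:get_image(n) for n in("top","scene")}
cv2.imwrite("pics/s7.png",ims["scene"]);cv2.imwrite("pics/t7.png",ims["top"])
for k,(P,z) in {**I,"inbay":((.558,-.0205),.06)}.items():
    for n in ims: print(k,n,loc(n,ims[n],P,z,0))
E
```

```text
36.325 [ 0.4296 -0.13    0.1932] closing ang 75.14 tilt [ 0.002  0.    -1.   ] [-0.87 -1.81 -0.06] w mm 43.5 j [-0.23  0.18  0.48  2.06 -0.11  0.92  1.61]
A top (array([ 388.6, -108.7]), array([ 385. , -112.3]), 178.9, array([93.2, 23.4]), 151)
A scene (array([ 444. , -140.6]), array([ 441.4, -143.2]), 126.7, array([129.4, 111.1]), 1261)
B top (array([ 594.6, -296.9]), array([ 565.8, -276.7]), 180.0, array([139.1, 137.4]), 648)
B scene (array([ 564.5, -275.8]), array([ 564.6, -275.2]), 79.6, array([68.1, 17.8]), 155)
putty top (array([ 507.5, -168. ]), array([ 506.3, -168.7]), 90.0, array([24.2, 20.6]), 40)
putty scene (array([ 447.3, -173.6]), array([ 466.4, -177.7]), 31.5, array([126.4,  87.5]), 805)
cork top (array([ 364.6, -263.3]), array([ 361.1, -276.3]), 177.9, array([133.7,  89.3]), 751)
cork scene (array([ 367. , -286.9]), array([ 367.9, -286.2]), 69.2, array([84.3, 55.7]), 870)
inbay top (array([581.4, -40.9]), array([582.1, -40.6]), 6.4, array([31.3, 25. ]), 71)
inbay scene (array([591.9,   6.3]), array([604.5,  11.5]), 30.2, array([185.9, 154.4]), 1252)
```

>>> {"api": "apply_moves", "payload": {
  "motion": [
    {"x":1,"y":-2,"z":0,"yaw":-10,"hand":1},
    {"x":3,"y":-4,"z":0,"yaw":-20,"hand":1},
    {"x":5,"y":-6,"z":0,"yaw":-30,"hand":1},
    {"x":7,"y":-9,"z":0,"yaw":-40,"hand":1},
    {"x":9,"y":-12,"z":0,"yaw":-50,"hand":1},
    {"x":11,"y":-14.1,"z":0,"yaw":-60,"hand":1},
    {"x":11,"y":-14.1,"z":-2,"yaw":-70,"hand":1},
    {"x":11,"y":-14.1,"z":-4,"yaw":-80,"hand":1},
    {"x":11,"y":-14.1,"z":-6,"yaw":-85,"hand":1},
    {"x":11,"y":-14.1,"z":-6,"yaw":-85,"hand":1}
  ]
}}

```text
clock: 37.67
position: [0.5403, -0.2687, 0.1312]
ee_rot: [-2.395, -2.03, 0.002]
force: [-0.5, 0.3, 0.1]
width: 0.999
gripper_force: 0.0
```

```bash
python3 st.py
```

```text
37.675 [ 0.5403 -0.2687  0.1312] closing ang -9.44 tilt [-0.002  0.001 -1.   ] [-0.53  0.26  0.13] w mm 91.9 j [-0.14  0.59  0.78  1.78 -0.49  0.98  0.67]
```

>>> {"api": "apply_moves", "payload": {
  "motion": [
    {"x":0,"y":-0.2,"z":-4,"yaw":0,"hand":1},
    {"x":0,"y":-0.2,"z":-8,"yaw":0,"hand":1},
    {"x":0,"y":-0.2,"z":-11,"yaw":0,"hand":1},
    {"x":0,"y":-0.2,"z":-12.4,"yaw":0,"hand":1},
    {"x":0,"y":-0.2,"z":-12.7,"yaw":0,"hand":1},
    {"x":0,"y":-0.2,"z":-12.7,"yaw":0,"hand":1}
  ]
}}

```text
clock: 38.42
position: [0.5414, -0.2722, 0.0063]
ee_rot: [2.397, 2.029, 0.001]
force: [-0.5, 0.1, 0.0]
width: 0.999
gripper_force: 0.0
```

>>> {"api": "apply_moves", "payload": {
  "motion": [
    {"x":0,"y":0,"z":0,"yaw":0,"hand":0.3},
    {"x":0,"y":0,"z":0,"yaw":0,"hand":-0.2},
    {"x":0,"y":0,"z":0,"yaw":0,"hand":-0.6},
    {"x":0,"y":0,"z":0,"yaw":0,"hand":-1},
    {"x":0,"y":0,"z":0,"yaw":0,"hand":-1},
    {"x":0,"y":0,"z":0,"yaw":0,"hand":-1},
    {"x":0,"y":0,"z":0,"yaw":0,"hand":-1},
    {"x":0,"y":0,"z":0,"yaw":0,"hand":-1}
  ],
  "newtons": 12
}}

```text
clock: 39.42
position: [0.5406, -0.2717, 0.0051]
ee_rot: [-2.398, -2.029, 0.0]
force: [0.1, -0.4, -0.1]
width: 0.176
gripper_force: 0.0
```

```bash
python3 st.py
```

```text
39.425 [ 0.5406 -0.2717  0.0051] closing ang -9.54 tilt [-0.  0. -1.] [ 0.14 -0.38 -0.13] w mm 16.2 j [-0.04  0.75  0.64  1.86 -0.64  0.75  0.79]
```

>>> {"api": "apply_moves", "payload": {
  "motion": [
    {"x":0,"y":0,"z":0,"yaw":0,"hand":-1},
    {"x":0,"y":0,"z":0,"yaw":0,"hand":-1},
    {"x":0,"y":0,"z":0,"yaw":0,"hand":-1},
    {"x":0,"y":0,"z":3,"yaw":0,"hand":-1},
    {"x":0,"y":0,"z":8,"yaw":0,"hand":-1},
    {"x":0,"y":0,"z":14,"yaw":0,"hand":-1},
    {"x":0,"y":0,"z":19,"yaw":0,"hand":-1},
    {"x":0,"y":0,"z":19,"yaw":0,"hand":-1}
  ]
}}

```text
clock: 40.42
position: [0.5423, -0.2733, 0.1992]
ee_rot: [2.394, 2.025, 0.005]
force: [0.5, -0.4, -0.8]
width: 0.094
gripper_force: 12.0
```

```bash
python3 st.py; python3 items.py | grep char
```

```text
40.425 [ 0.5423 -0.2733  0.1992] closing ang -9.55 tilt [ 0.007 -0.002 -1.   ] [ 0.46 -0.45 -0.81] w mm 8.7 j [-0.17  0.52  0.84  1.71 -0.43  1.1   0.63]
char top 107 cen [ 0.5088 -0.0302] rect [508.9 -29.9] long ang 95.8 [79. 16.]
char scene 252 cen [ 0.4335 -0.0512] rect [434.6 -51.4] long ang 36.6 [70.4 53.2]
char scene 313 cen [ 0.5316 -0.2535] rect [ 538.5 -256.1] long ang 159.5 [126.4  42.7]
char scene 72 cen [ 0.4436 -0.2161] rect [ 443.3 -215.4] long ang 108.0 [41.6 22.3]
char scene 99 cen [ 0.3546 -0.2793] rect [ 354.7 -280. ] long ang 70.4 [68.   8.2]
```

```bash
cat > bay.py <<'E'
from items import *
def bay():
    t=get_image("top");s=get_image("scene");cv2.imwrite("pics/t_l.png",t);cv2.imwrite("pics/s_l.png",s)
    for n,im in(("top",t),("scene",s)):
        f=cv2.cvtColor(im,cv2.COLOR_BGR2GRAY)
        m=((f<(125 if n=="top" else 75))).astype(np.uint8)
        nn,lab,st,ce=cv2.connectedComponentsWithStats(m)
        for i in range(1,nn):
            if st[i,4]<15: continue
            ys,xs=np.nonzero(lab==i);q=np.array([atz(n,(x,y),.06) for x,y in zip(xs,ys)])-[.607,.0645,0]
            c,s_=np.cos(.0953),np.sin(.0953);L=np.c_[c*q[:,0]+s_*q[:,1],-s_*q[:,0]+c*q[:,1]]*1000
            if -125<L[:,0].mean()<0 and abs(L[:,1].mean())<130: print(n,st[i,4],"tray-local mean",L.mean(0).round(0),"min",L.min(0).round(0),"max",L.max(0).round(0))
bay()
E
python3 bay.py
```

```text
top 152427 tray-local mean [ -58. -119.] min [ -784. -1098.] max [783. 905.]
top 62 tray-local mean [-2. -2.] min [-10. -48.] max [ 1. 48.]
top 47 tray-local mean [-3. 99.] min [-10.  65.] max [  1. 134.]
top 30 tray-local mean [-65. -81.] min [-98. -85.] max [-24. -78.]
top 162 tray-local mean [-118.  -66.] min [-142. -119.] max [-104.  -12.]
scene 27 tray-local mean [-52. -82.] min [-82. -85.] max [-18. -80.]
```

>>> {"api": "apply_moves", "payload": {
  "motion": [
    {"x":0,"y":2,"z":0,"yaw":10,"hand":-1},
    {"x":0,"y":5,"z":0,"yaw":20,"hand":-1},
    {"x":0,"y":8,"z":0,"yaw":30,"hand":-1},
    {"x":0,"y":11,"z":0,"yaw":40,"hand":-1},
    {"x":0,"y":14,"z":0,"yaw":50,"hand":-1},
    {"x":0,"y":17,"z":0,"yaw":60,"hand":-1},
    {"x":0,"y":20,"z":0,"yaw":70,"hand":-1},
    {"x":0,"y":23,"z":0,"yaw":80,"hand":-1},
    {"x":0,"y":26,"z":0,"yaw":90,"hand":-1},
    {"x":1.3,"y":28.5,"z":0,"yaw":100,"hand":-1}
  ]
}}

```text
clock: 41.88
position: [0.5522, 0.0146, 0.1937]
ee_rot: [0.023, -3.138, -0.0]
force: [0.5, -1.1, 0.3]
width: 0.094
gripper_force: 12.0
```

>>> {"api": "apply_moves", "payload": {
  "motion": [
    {"x":0,"y":0.3,"z":0,"yaw":5,"hand":-1},
    {"x":0,"y":0.3,"z":0,"yaw":5,"hand":-1},
    {"x":0,"y":0.3,"z":-3,"yaw":5,"hand":-1},
    {"x":0,"y":0.3,"z":-7,"yaw":5,"hand":-1},
    {"x":0,"y":0.3,"z":-9,"yaw":5,"hand":-1},
    {"x":0,"y":0.3,"z":-9,"yaw":5,"hand":-1},
    {"x":0,"y":0.3,"z":-9,"yaw":5,"hand":-1}
  ]
}}

```text
clock: 42.75
position: [0.5539, 0.0158, 0.1057]
ee_rot: [-0.147, 3.138, -0.0]
force: [0.2, 0.1, -0.1]
width: 0.1
gripper_force: 12.0
```

```bash
python3 st.py
```

```text
42.75 [0.5539 0.0158 0.1057] closing ang 95.36 tilt [ 0. -0. -1.] [ 0.18  0.07 -0.1 ] w mm 9.2 j [-0.36  0.46  0.32  1.91 -0.2   0.8   1.73]
```

>>> {"api": "apply_moves", "payload": {
  "motion": [
    {"x":0,"y":0,"z":-2,"yaw":0,"hand":-1},
    {"x":0,"y":0,"z":-3.8,"yaw":0,"hand":-1},
    {"x":0,"y":0,"z":-4.2,"yaw":0,"hand":-1},
    {"x":0,"y":0,"z":-4.2,"yaw":0,"hand":-1},
    {"x":0,"y":0,"z":-4.2,"yaw":0,"hand":-0.7},
    {"x":0,"y":0,"z":-4.2,"yaw":0,"hand":-0.6},
    {"x":0,"y":0,"z":-4.2,"yaw":0,"hand":-0.6},
    {"x":0,"y":0,"z":-4.2,"yaw":0,"hand":-0.6}
  ]
}}

```text
clock: 43.75
position: [0.5537, 0.0163, 0.0632]
ee_rot: [-0.15, 3.138, 0.0]
force: [0.3, 0.8, 0.4]
width: 0.196
gripper_force: 0.0
```

>>> {"api": "apply_moves", "payload": {
  "motion": [
    {"x":0,"y":0,"z":1,"yaw":0,"hand":-0.6},
    {"x":0,"y":0,"z":4,"yaw":0,"hand":-0.6},
    {"x":0,"y":0,"z":9,"yaw":0,"hand":-0.6},
    {"x":-3,"y":4,"z":14,"yaw":0,"hand":0},
    {"x":-8,"y":8,"z":14,"yaw":0,"hand":0.4},
    {"x":-13,"y":12,"z":14,"yaw":0,"hand":0.4},
    {"x":-15,"y":12,"z":14,"yaw":0,"hand":0.4}
  ]
}}

```text
clock: 44.62
position: [0.4012, 0.1387, 0.2038]
ee_rot: [-0.157, 3.137, 0.002]
force: [-0.4, -0.4, -0.1]
width: 0.588
gripper_force: 0.0
```

```bash
python3 st.py; python3 bay.py; python3 loc.py
```

```text
44.625 [0.4012 0.1387 0.2038] closing ang 95.72 tilt [ 0.     0.001 -1.   ] [-0.44 -0.36 -0.07] w mm 54.1 j [-0.72  0.12  0.29  2.08 -0.05  0.94  1.27]
top 149904 tray-local mean [-55. -89.] min [ -784. -1098.] max [783. 905.]
top 78 tray-local mean [  -0. -110.] min [  -8. -156.] max [ 12. -65.]
top 122 tray-local mean [-1. -0.] min [-10. -48.] max [12. 49.]
top 102 tray-local mean [ -2. 112.] min [-10.  65.] max [ 10. 164.]
top 28 tray-local mean [-57. -80.] min [-91. -83.] max [-24. -78.]
top 24 tray-local mean [-59. -43.] min [-88. -45.] max [-30. -41.]
scene 22 tray-local mean [-56. -46.] min [-80. -48.] max [-28. -43.]
scene 24 tray-local mean [-49. -82.] min [-77. -85.] max [-18. -80.]
44.825
A top (array([ 448.6, -209.9]), array([ 448.6, -209.6]), 81.8, array([41.4, 25.9]), 96)
A scene (array([ 376.3, -123.3]), array([ 376.2, -123. ]), 89.7, array([15.4, 11.5]), 29)
B top None
B scene (array([ 656.8, -269.9]), array([ 661.6, -271.2]), 123.3, array([84.2, 58.9]), 314)
putty top (array([ 448.9, -209.2]), array([ 450.1, -209.1]), 90.0, array([40.8, 23.6]), 90)
putty scene (array([ 448. , -214.3]), array([ 448., -214.]), 87.4, array([46.1, 33.3]), 220)
cork top (array([ 366.7, -283.2]), array([ 366.9, -282.9]), 69.9, array([75.6, 44.5]), 300)
cork scene (array([ 367.1, -287.1]), array([ 368.1, -285.7]), 68.9, array([85.5, 55.6]), 875)
```

>>> {"api": "apply_moves", "payload": {
  "motion": [
    {"x":0,"y":-2,"z":0,"yaw":-10,"hand":0.5},
    {"x":0,"y":-6,"z":0,"yaw":-20,"hand":0.5},
    {"x":0,"y":-11,"z":0,"yaw":-30,"hand":0.5},
    {"x":0,"y":-16,"z":0,"yaw":-40,"hand":0.5},
    {"x":0,"y":-21,"z":0,"yaw":-50,"hand":0.5},
    {"x":0,"y":-26,"z":0,"yaw":-60,"hand":0.5},
    {"x":-1,"y":-31,"z":0,"yaw":-70,"hand":0.5},
    {"x":-2,"y":-36,"z":0,"yaw":-80,"hand":0.5},
    {"x":-3.4,"y":-40,"z":0,"yaw":-90,"hand":0.5},
    {"x":-3.4,"y":-42.3,"z":0,"yaw":-100,"hand":0.5}
  ]
}}

```text
clock: 46.08
position: [0.3683, -0.2906, 0.2038]
ee_rot: [2.318, 2.118, -0.002]
force: [0.1, -0.3, 0.7]
width: 0.746
gripper_force: 0.0
```

>>> {"api": "apply_moves", "payload": {
  "motion": [
    {"x":0,"y":0,"z":-3,"yaw":-10,"hand":0.5},
    {"x":0,"y":0,"z":-6,"yaw":-16.2,"hand":0.5},
    {"x":0,"y":0,"z":-9,"yaw":-16.2,"hand":0.5},
    {"x":0,"y":0,"z":-12,"yaw":-16.2,"hand":0.5},
    {"x":0,"y":0,"z":-12,"yaw":-16.2,"hand":0.5},
    {"x":0,"y":0,"z":-12,"yaw":-16.2,"hand":0.5}
  ]
}}

```text
clock: 46.82
position: [0.3699, -0.2881, 0.084]
ee_rot: [2.585, 1.783, -0.0]
force: [-0.4, 0.0, -0.7]
width: 0.751
gripper_force: 0.0
```

```bash
python3 st.py
```

```text
46.825 [ 0.3699 -0.2881  0.084 ] closing ang -20.8 tilt [ 0.001 -0.001 -1.   ] [-0.39  0.04 -0.73] w mm 69.1 j [-0.03  0.46  0.77  2.15 -0.49  0.71  0.71]
```

>>> {"api": "apply_moves", "payload": {
  "motion": [
    {"x":-0.3,"y":0.35,"z":-3,"yaw":0.3,"hand":0.5},
    {"x":-0.3,"y":0.35,"z":-6,"yaw":0.3,"hand":0.5},
    {"x":-0.3,"y":0.35,"z":-7.2,"yaw":0.3,"hand":0.5},
    {"x":-0.3,"y":0.35,"z":-7.2,"yaw":0.3,"hand":0.2},
    {"x":-0.3,"y":0.35,"z":-7.2,"yaw":0.3,"hand":-0.2},
    {"x":-0.3,"y":0.35,"z":-7.2,"yaw":0.3,"hand":-0.6},
    {"x":-0.3,"y":0.35,"z":-7.2,"yaw":0.3,"hand":-0.6},
    {"x":-0.3,"y":0.35,"z":-7.2,"yaw":0.3,"hand":-0.6},
    {"x":-0.3,"y":0.35,"z":-7.2,"yaw":0.3,"hand":-0.6}
  ],
  "newtons": 15
}}

```text
clock: 47.95
position: [0.3672, -0.2835, 0.0118]
ee_rot: [2.579, 1.791, 0.001]
force: [0.2, 0.8, 8.0]
width: 0.436
gripper_force: 15.0
```

>>> {"api": "apply_moves", "payload": {
  "motion": [
    {"x":0,"y":0,"z":2,"yaw":0,"hand":-0.6},
    {"x":0,"y":0,"z":6,"yaw":0,"hand":-0.6},
    {"x":0,"y":0,"z":11,"yaw":0,"hand":-0.6},
    {"x":0,"y":0,"z":16,"yaw":0,"hand":-0.6},
    {"x":0,"y":0,"z":19,"yaw":0,"hand":-0.6}
  ]
}}

```text
clock: 48.58
position: [0.3669, -0.2837, 0.2034]
ee_rot: [2.579, 1.791, 0.002]
force: [0.2, -0.4, -0.8]
width: 0.437
gripper_force: 15.0
```

```bash
python3 st.py
```

```text
48.575 [ 0.3669 -0.2837  0.2034] closing ang -20.46 tilt [ 0.002 -0.001 -1.   ] [ 0.23 -0.43 -0.83] w mm 40.2 j [-0.23  0.26  0.96  2.03 -0.26  0.97  0.51]
```

>>> {"api": "apply_moves", "payload": {
  "motion": [
    {"x":0.5,"y":3,"z":0,"yaw":10,"hand":-0.6},
    {"x":1,"y":7,"z":0,"yaw":20,"hand":-0.6},
    {"x":2,"y":11,"z":0,"yaw":30,"hand":-0.6},
    {"x":3,"y":16,"z":0,"yaw":40,"hand":-0.6},
    {"x":4,"y":21,"z":0,"yaw":50,"hand":-0.6},
    {"x":6,"y":26,"z":0,"yaw":60,"hand":-0.6},
    {"x":8,"y":31,"z":0,"yaw":70,"hand":-0.6},
    {"x":10,"y":35,"z":0,"yaw":80,"hand":-0.6},
    {"x":12,"y":39,"z":0,"yaw":90,"hand":-0.6},
    {"x":14,"y":42,"z":0,"yaw":100,"hand":-0.6}
  ]
}}

```text
clock: 49.82
position: [0.5068, 0.1387, 0.2012]
ee_rot: [-0.275, -3.129, -0.0]
force: [0.2, -0.7, -0.2]
width: 0.437
gripper_force: 15.0
```

>>> {"api": "apply_moves", "payload": {
  "motion": [
    {"x":2,"y":0.6,"z":0,"yaw":10,"hand":-0.6},
    {"x":3.5,"y":0.6,"z":0,"yaw":15.9,"hand":-0.6},
    {"x":3.5,"y":0.6,"z":0,"yaw":15.9,"hand":-0.6},
    {"x":3.5,"y":0.6,"z":-4,"yaw":15.9,"hand":-0.6},
    {"x":3.5,"y":0.6,"z":-8,"yaw":15.9,"hand":-0.6},
    {"x":3.5,"y":0.6,"z":-9,"yaw":15.9,"hand":-0.6},
    {"x":3.5,"y":0.6,"z":-9,"yaw":15.9,"hand":-0.6},
    {"x":3.5,"y":0.6,"z":-9,"yaw":15.9,"hand":-0.6}
  ]
}}

```text
clock: 50.82
position: [0.5425, 0.143, 0.1127]
ee_rot: [-0.149, 3.136, 0.001]
force: [-0.2, 0.2, 0.1]
width: 0.434
gripper_force: 15.0
```

```bash
python3 st.py
```

```text
50.825 [0.5425 0.143  0.1127] closing ang 95.43 tilt [ 0.002  0.001 -1.   ] [-0.19  0.17  0.09] w mm 40.0 j [-0.6   0.46  0.34  1.89 -0.2   0.82  1.51]
```

>>> {"api": "apply_moves", "payload": {
  "motion": [
    {"x":0,"y":0,"z":-2,"yaw":0,"hand":-0.6},
    {"x":0,"y":0,"z":-3.7,"yaw":0,"hand":-0.6},
    {"x":0,"y":0,"z":-4,"yaw":0,"hand":-0.6},
    {"x":0,"y":0,"z":-4,"yaw":0,"hand":-0.6},
    {"x":0,"y":0,"z":-4,"yaw":0,"hand":0.05},
    {"x":0,"y":0,"z":-4,"yaw":0,"hand":0.1},
    {"x":0,"y":0,"z":-4,"yaw":0,"hand":0.1},
    {"x":0,"y":0,"z":-4,"yaw":0,"hand":0.1}
  ]
}}

```text
clock: 51.82
position: [0.5417, 0.1428, 0.0713]
ee_rot: [-0.15, 3.138, 0.0]
force: [0.3, -0.0, -1.0]
width: 0.55
gripper_force: 0.0
```

>>> {"api": "apply_moves", "payload": {
  "motion": [
    {"x":0,"y":0,"z":1,"yaw":0,"hand":0.1},
    {"x":0,"y":0,"z":4,"yaw":0,"hand":0.1},
    {"x":0,"y":0,"z":9,"yaw":0,"hand":0.1},
    {"x":-3,"y":0,"z":13,"yaw":0,"hand":0.1},
    {"x":-8,"y":0,"z":13,"yaw":0,"hand":0.1},
    {"x":-13,"y":0,"z":13,"yaw":0,"hand":0.1}
  ]
}}

```text
clock: 52.58
position: [0.4107, 0.1427, 0.2021]
ee_rot: [-0.149, 3.136, 0.002]
force: [-0.7, 0.4, 0.7]
width: 0.551
gripper_force: 0.0
```

```bash
python3 st.py; python3 loc.py | grep putty
python3 - <<'E'
from loc import *
p=W([.607,.0645,.0953],[[-57,84,67]])[0]
for n in("top","scene"): print(loc(n,get_image(n),p,.067,0,16),p)
E
```

```text
52.575 [0.4107 0.1427 0.2021] closing ang 95.44 tilt [ 0.002  0.001 -1.   ] [-0.72  0.38  0.65] w mm 50.7 j [-0.77  0.14  0.36  2.07 -0.06  0.94  1.29]
putty top (array([ 448.7, -209.3]), array([ 448.4, -209.3]), 82.8, array([41.2, 25.2]), 90)
putty scene (array([ 448. , -214.3]), array([ 447.9, -214. ]), 87.4, array([46.1, 33.4]), 222)
(array([550.8, 109.8]), array([542.8, 119.8]), 0.3, array([106.8,  55.9]), 330) [0.54226556 0.14269496 0.067     ]
(array([545.8, 128.3]), array([547.2, 146.7]), 37.1, array([155.5,  81.6]), 455) [0.54226556 0.14269496 0.067     ]
```

>>> {"api": "apply_moves", "payload": {
  "motion": [
    {"x":0,"y":-2,"z":0,"yaw":-10,"hand":0.1},
    {"x":0,"y":-6,"z":0,"yaw":-20,"hand":0.1},
    {"x":0,"y":-10,"z":0,"yaw":-30,"hand":0.1},
    {"x":0,"y":-14,"z":0,"yaw":-40,"hand":0.1},
    {"x":0,"y":-18,"z":0,"yaw":-50,"hand":0.1},
    {"x":0,"y":-22,"z":0,"yaw":-60,"hand":0.1},
    {"x":1,"y":-26,"z":0,"yaw":-70,"hand":0.1},
    {"x":2,"y":-30,"z":0,"yaw":-80,"hand":0.1},
    {"x":3,"y":-33,"z":0,"yaw":-90,"hand":0.1},
    {"x":3.7,"y":-35.4,"z":-2,"yaw":-100.4,"hand":0.1}
  ]
}}

```text
clock: 54.02
position: [0.451, -0.2143, 0.1824]
ee_rot: [2.319, 2.113, 0.002]
force: [0.7, -0.1, 0.3]
width: 0.55
gripper_force: 0.0
```

>>> {"api": "apply_moves", "payload": {
  "motion": [
    {"x":0,"y":0,"z":-2,"yaw":0,"hand":0.1},
    {"x":0,"y":0,"z":-5,"yaw":0,"hand":0.1},
    {"x":0,"y":0,"z":-9,"yaw":0,"hand":0.1},
    {"x":0,"y":0,"z":-13,"yaw":0,"hand":0.1},
    {"x":0,"y":0,"z":-13,"yaw":0,"hand":0.1},
    {"x":0,"y":0,"z":-13,"yaw":0,"hand":0.1}
  ]
}}

```text
clock: 54.78
position: [0.4495, -0.2124, 0.0522]
ee_rot: [2.315, 2.122, 0.0]
force: [-1.0, -0.7, -0.5]
width: 0.548
gripper_force: 0.0
```

```bash
python3 st.py
```

```text
54.775 [ 0.4495 -0.2124  0.0522] closing ang -4.98 tilt [ 0.001 -0.001 -1.   ] [-0.97 -0.68 -0.45] w mm 50.4 j [-0.15  0.53  0.67  2.11 -0.53  0.67  0.79]
```

>>> {"api": "apply_moves", "payload": {
  "motion": [
    {"x":-0.1,"y":0,"z":-3,"yaw":0,"hand":0.1},
    {"x":-0.1,"y":0,"z":-4.5,"yaw":0,"hand":0.1},
    {"x":-0.1,"y":0,"z":-4.8,"yaw":0,"hand":0.1},
    {"x":-0.1,"y":0,"z":-4.8,"yaw":0,"hand":-0.3},
    {"x":-0.1,"y":0,"z":-4.8,"yaw":0,"hand":-1},
    {"x":-0.1,"y":0,"z":-4.8,"yaw":0,"hand":-1},
    {"x":-0.1,"y":0,"z":-4.8,"yaw":0,"hand":-1},
    {"x":-0.1,"y":0,"z":-4.8,"yaw":0,"hand":-1},
    {"x":-0.1,"y":0,"z":-4.8,"yaw":0,"hand":-1}
  ],
  "newtons": 8
}}

```text
clock: 55.9
position: [0.448, -0.2114, 0.0036]
ee_rot: [2.315, 2.123, 0.001]
force: [-0.1, 0.9, 6.2]
width: 0.28
gripper_force: 8.0
```

>>> {"api": "apply_moves", "payload": {
  "motion": [
    {"x":0,"y":0,"z":2,"yaw":0,"hand":-1},
    {"x":0,"y":0,"z":6,"yaw":0,"hand":-1},
    {"x":0,"y":0,"z":11,"yaw":0,"hand":-1},
    {"x":0,"y":0,"z":16,"yaw":0,"hand":-1},
    {"x":0,"y":0,"z":20,"yaw":0,"hand":-1}
  ]
}}

```text
clock: 56.52
position: [0.4476, -0.2114, 0.2051]
ee_rot: [2.315, 2.123, 0.001]
force: [0.8, 0.3, -1.1]
width: 0.279
gripper_force: 8.0
```

```bash
python3 st.py
```

```text
56.525 [ 0.4476 -0.2114  0.2051] closing ang -4.95 tilt [ 0.001 -0.    -1.   ] [ 0.76  0.28 -1.07] w mm 25.6 j [-0.35  0.31  0.88  1.96 -0.28  1.    0.58]
```

>>> {"api": "apply_moves", "payload": {
  "motion": [
    {"x":0,"y":2,"z":0,"yaw":10,"hand":-1},
    {"x":0,"y":5,"z":0,"yaw":20,"hand":-1},
    {"x":0,"y":8,"z":0,"yaw":30,"hand":-1},
    {"x":1,"y":12,"z":0,"yaw":40,"hand":-1},
    {"x":2,"y":16,"z":0,"yaw":50,"hand":-1},
    {"x":3,"y":20,"z":0,"yaw":60,"hand":-1},
    {"x":4,"y":24,"z":0,"yaw":70,"hand":-1},
    {"x":6,"y":27,"z":0,"yaw":80,"hand":-1},
    {"x":8,"y":29,"z":0,"yaw":90,"hand":-1},
    {"x":10,"y":29.6,"z":0,"yaw":100.4,"hand":-1}
  ]
}}

```text
clock: 57.78
position: [0.5479, 0.0866, 0.2029]
ee_rot: [0.163, -3.137, -0.001]
force: [-0.2, -0.4, -0.5]
width: 0.28
gripper_force: 8.0
```

>>> {"api": "apply_moves", "payload": {
  "motion": [
    {"x":0,"y":0,"z":0,"yaw":0,"hand":-1},
    {"x":0,"y":0,"z":0,"yaw":0,"hand":-1},
    {"x":0,"y":0,"z":-4,"yaw":0,"hand":-1},
    {"x":0,"y":0,"z":-8,"yaw":0,"hand":-1},
    {"x":0,"y":0,"z":-9,"yaw":0,"hand":-1},
    {"x":0,"y":0,"z":-9,"yaw":0,"hand":-1},
    {"x":0,"y":0,"z":-9,"yaw":0,"hand":-1}
  ]
}}

```text
clock: 58.65
position: [0.5486, 0.0848, 0.1147]
ee_rot: [-0.148, 3.136, 0.001]
force: [-0.0, -0.4, 0.5]
width: 0.282
gripper_force: 8.0
```

```bash
python3 st.py
```

```text
58.65 [0.5486 0.0848 0.1147] closing ang 95.42 tilt [ 0.002  0.001 -1.   ] [-0.02 -0.36  0.55] w mm 25.9 j [-0.51  0.45  0.36  1.9  -0.21  0.82  1.62]
```

>>> {"api": "apply_moves", "payload": {
  "motion": [
    {"x":0,"y":0,"z":-2,"yaw":0,"hand":-1},
    {"x":0,"y":0,"z":-3.7,"yaw":0,"hand":-1},
    {"x":0,"y":0,"z":-4.1,"yaw":0,"hand":-1},
    {"x":0,"y":0,"z":-4.1,"yaw":0,"hand":-1},
    {"x":0,"y":0,"z":-4.1,"yaw":0,"hand":-0.25},
    {"x":0,"y":0,"z":-4.1,"yaw":0,"hand":-0.22},
    {"x":0,"y":0,"z":-4.1,"yaw":0,"hand":-0.22},
    {"x":0,"y":0,"z":-4.1,"yaw":0,"hand":-0.22}
  ]
}}

```text
clock: 59.65
position: [0.5477, 0.0848, 0.0723]
ee_rot: [-0.15, 3.138, 0.0]
force: [0.4, 0.8, -0.5]
width: 0.389
gripper_force: 0.0
```

>>> {"api": "apply_moves", "payload": {
  "motion": [
    {"x":0,"y":0,"z":1,"yaw":0,"hand":-0.2},
    {"x":0,"y":0,"z":4,"yaw":0,"hand":-0.2},
    {"x":0,"y":0,"z":9,"yaw":0,"hand":-0.2},
    {"x":-3,"y":3,"z":14,"yaw":0,"hand":0},
    {"x":-8,"y":8,"z":18,"yaw":0,"hand":0},
    {"x":-13,"y":13,"z":18,"yaw":0,"hand":0},
    {"x":-17,"y":18,"z":18,"yaw":0,"hand":0},
    {"x":-17,"y":18,"z":18,"yaw":0,"hand":0},
    {"x":-17,"y":18,"z":18,"yaw":0,"hand":0}
  ]
}}

```text
clock: 60.78
position: [0.3761, 0.2666, 0.2529]
ee_rot: [-0.157, 3.137, 0.002]
force: [0.2, -0.2, 0.5]
width: 0.502
gripper_force: 0.0
```

```bash
python3 st.py
python3 - <<'E'
from h import *
s=get_image("scene");t=get_image("top")
a=cv2.resize(s[170:290,220:375],(516,400),interpolation=cv2.INTER_CUBIC);b=cv2.resize(t[165:295,210:430],(284,168),interpolation=cv2.INTER_CUBIC)
d=cv2.resize(t[165:230,220:320],(284,185),interpolation=cv2.INTER_CUBIC)
cv2.imwrite("pics/f1.png",np.hstack([a,np.vstack([b,d,np.zeros((47,284,3),np.uint8)])]))
E
```

```text
60.775 [0.3761 0.2666 0.2529] closing ang 95.72 tilt [ 0.     0.001 -1.   ] [ 0.23 -0.25  0.45] w mm 46.2 j [-0.98  0.13  0.28  1.93 -0.04  1.08  0.99]
```

View pics/f1.png

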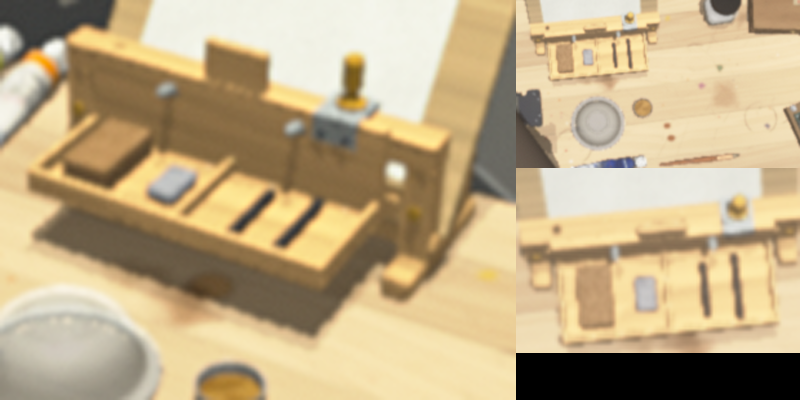

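The picture shows the tray hung on both pins and the locking pin home in the lug. The block and rubber are in the left bay, both charcoal sticks are in the right bay, and nothing else is lying about.

```bash
python3 -c "
from cell import *
print(sign_off())"
```

```text
the job is handed in; nothing more can be done
None
```

The job is handed in: the tray hangs locked on both pins, the two charcoal sticks are in the right bay, the putty rubber and cork block are in the left, and the cover, tin and jar were not moved; I saw no third charcoal stick, and the hand-in call gave no verdict.

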